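# Zero a load cell and snap a ringed test mass onto its hook

### The arm

A 7-joint arm with a two-finger parallel gripper is mounted at the origin on the work surface. World frame = base frame: x ahead of the robot, y to its left, z up, the work surface at z = 0. Lengths are in m, angles in rad, forces in N, time in s.
With the tool pointing down it reaches from about 0.4 to 0.9 m from the base axis. Payload 5.5 kg.
Tool frame: the origin (TCP) lies at the very end of the fingers, on their centre line; the grasp point (between the pads) lies 19 mm behind it; x points along the fingers, z is the direction in which the jaws open and shut, and the axes are right-handed (so a half turn about x gives the same grasp; the last joint's range is limited). The gripper opens to 85 mm and grips with 20 to 120 N. Pads are 22 mm wide; open, the fingers measure 114 mm over their backs; the gripper's body (76 mm by 85 mm) begins 54 mm behind the grasp point. The pads swing forward as they close: fully open they stand 13 mm farther back than shut.
Start: joints at [1.517, 0.501, -0.427, 1.55, 0.221, 1.138, -0.21], TCP at [0.203, -0.618, 0.231] pointing down, gripper open.
Joint ranges: [-2.88, 2.88], [-0.31, 2.03], [-1.54, 1.56], [0.2, 2.42], [-1.41, 4.55], [0.19, 2.02], [-2.57, 2.57]. Speed limits (rad/s): [2.57, 2.57, 3.14, 3.14, 3.14, 3.14, 3.14].

### API

Orientations are given as a unit quaternion [x, y, z, w].
In Python, from bench import ctrl gives the robot as it stands.
- The arm moves only by the tool move_arm, never from a script. Its argument "targets" is a list of rows, each a list of 3 entries, a list of its own where there are three numbers: the shift along the world's x, y, z in mm, then the turn, a rotation vector about the world's x, y, z in rad, then the finger opening in mm, from 0 to 85.4. In form: [[[tx, ty, tz], [wx, wy, wz], grip], ...]. A call has exactly 5 rows; each row is the pose to reach, as a shift and turn from the pose measured when the call began; what a row does not reach only later rows make up. A row lasts 1/10 s, in which the tool goes at most 50 mm and 8.59 degrees, less where a joint would pass 70% of its speed; a pose out of reach is approached as far as the arm can. A call with a gripper value outside its range is refused whole. The fingers move at their own pace and stop on an object; "newtons" is the grip in N (left out, the last holds). Time passes only in rows, so rows that repeat a pose let the fingers close, or fill a call up. It gives the time, the measured TCP pose, the force and the opening at its end, in the units of the state.
- ctrl.get_obs(): the state, without advancing time (a new reading comes with each control period).
- ctrl.grab_frame(name): name is "side" or "top" or "wrist"; returns (picture, depth): 400x640x3 uint8, blue, green, red; 400x640 float32, m along the optical axis (not along the pixel's ray), 0 where there is no reading.
- ctrl.camera_params(name): a dict with "mtx" (3x3 intrinsics, pixels), "dist" ([k1, k2, p1, p2, k3] as OpenCV has them; the pictures are not rectified), "eye" and "rotation" of the camera in the world; the wrist camera has in their place "tool_from_camera" (4x4, takes a point from camera to tool coordinates, whose origin is the TCP and whose axes are the tool frame's). Camera axes: x right, y up, looking along -z (the intrinsics and any distortion apply to the point x, -y, -z); pixel columns grow to the right and rows downward; lengths in m; the calibration is good to about 2 mm. A picture is of the moment at which its call begins: read the wrist's pose just before it. camera_params takes no time and is no camera call.
- ctrl.close_job(): hands the job in, once; it reports no verdict.
The state is a dict: "t": time; "joints": joint angles; "joint_vel": joint speeds; "joint_torque": joint torques, N m; "ee_pos": TCP position; "tcp_rot": TCP orientation; "force": force on the tool from outside, world axes, zero at the start; "torque": the same for the moment, N m; "grip_width": finger opening in m.
Only numpy, scipy, OpenCV 4.12 (cv2) and the standard library are available. Lean on these libraries where they do the work, as an engineer would, in place of code of your own. Each camera call takes 0.05 s, during which the arm holds its last target.

### The job

Check the load cell on the stand: first zero it by pressing the black button on its console all the way down while the hook is still empty. Then take the larger of the two ringed test masses, push its ring in through the snap hook's sprung gate so that the gate snaps shut behind it, lower it gently into the bottom of the hook and leave it hanging there free, upright and still. Do not shift the smaller mass, the foam pad or the screwdriver.

Things in the scene. Friction and masses are not known exactly. Their poses are not given: they have to be found in the camera images.
- stand: Load-cell stand; origin on the bench right under the hook, z up, +y = the gate side of the hook. In mm from the origin: grey base plate x -80 to 80, y -220 to 70, top 25 high; 40 mm square column at y -165, 480 high; load cell x +-11, y +-26, 361 to 421 high, boom from it to the column above 429; white console x -165 to -80, y -215 to -85, 52 high.
- hook_seat (a point): Where the centre of a ring's bar rests in the bottom of the steel snap hook, 251.5 mm above the bench. The hook (10 mm round bar, 109 mm long, 54 mm wide) hangs rigidly, bowl down, under the load cell and lies in this point's y-z plane; axes as the stand. Inside it is free from y = -17 to 17 mm; its underside is 13.5 mm below this point. A mass hung here has its underside 55 mm above the bench.
- hook_nose (a point): Centre of the round end (radius 5 mm) of the hook's upturned nose, 22 mm towards +y of and 17.5 mm above hook_seat. The shut gate rises from here to its pivot 37 mm higher. A ring's bar goes in over the nose, its centre best 12 to 16 mm above this point, pushed towards -y until above the seat or 3 mm past it, then lowered about 31 mm into the bowl; the gate swings back behind it.
- gate (a joint): Sprung gate of the hook, a steel rod 8 mm thick, 38 mm long, hinged at its top: 0 = shut against the nose; it grows as the gate is pushed inward (to -y), 0.95 rad at most. Near its lower end it takes about 1 N to start and 2.5 N at 0.8 rad; it springs shut by itself.
- zero (a joint): Travel of the zero button in m: 0 = up, 0.006 = fully down; about 5 N; it springs back.
- zero_top (a point): Centre of the top face of the round black zero button (26 mm across) on the console, 74 mm above the bench; pressed straight down. Axes as the stand.
- large: Larger test mass, about 0.6 kg: upright steel cylinder 40 mm across, 60 mm tall; 12 mm stem; on top a closed ring 64 mm outside, bar 7 mm, 200 mm high in all. Origin on the axis 35 mm above the underside, where it is grasped. z up the stem; the ring lies in the x-z plane, so y (square to the ring) must lie along the hook's y, either way round. A tool leaning 40 degrees clears the ring; the cylinder can be taken from any side.
- large_eye (a point): Centre of the bar at the very top of the larger mass's ring, 161.5 mm above large; same axes.
- small: The smaller test mass: same height and ring, but its cylinder is only 27 mm across. Origin and axes as for large. To be left alone.
- foam: White foam pad, 110 x 150 mm, 26 mm thick, with a metal sample on it (60 mm high in all); origin at the centre of its underside. To be left alone.
- driver: Screwdriver lying on the bench, 200 mm long, black handle, lying along its x; origin at its middle. To be left alone.
Not all that is in view belongs to the job. Leave any blue or purple look-alike of the large alone.

How it is judged:
By the outcome, as a careful person would: the job done as asked, in the order asked, and still so for the second after the job is handed in, with the robot touching nothing.
It also fails if it takes over 72 s, if anything falls off the work surface, if the arm or the gripper's body presses on something with over 40 N, if the wrist force passes 120 N, or if a joint passes its speed limit or range.

## Working session

There is one attempt and no reset: what is moved stays moved. The work goes in short steps, Python scripts to look and compute and a tool call to move; the robot and the scene stay as the last step left them, time stands still between calls to the robot, and variables do not carry over. Pictures are saved under pics/ and viewed, and the job is handed in when it is done.

Besides the shell and the picture viewer there is one more tool, called after "Emit:" by a JSON object that holds its "op" and its "data", one argument or row to a line. move_arm: Moves the arm, as the interface text tells. Its arguments: {"type":"object","properties":{"targets":{"type":"array","items":{"type":"array"}},"newtons":{"type":"number"}},"required":["targets"]}

```bash
ls; mkdir -p pics; python3 - <<'E'
from bench import ctrl
import cv2,numpy as np
o=ctrl.get_obs();print(o)
for n in ("side","top","wrist"):
    im,d=ctrl.grab_frame(n);cv2.imwrite(f"pics/{n}0.png",im);np.savez(f"pics/{n}0.npz",im=im,d=d)
    print(n,ctrl.camera_params(n))
E
```

```text
pics
{'t': 0.0, 'joints': array([ 1.5172129 ,  0.50184299, -0.42674888,  1.5514796 ,  0.22081197,
        1.13832424, -0.21031077]), 'joint_vel': array([ 1.94947860e-03, -2.34179435e-03, -4.59483363e-04, -1.98540716e-03,
       -2.16701373e-03, -6.41554436e-04,  1.12615622e-05]), 'joint_torque': array([-5.76442744e-04, -5.69522274e+01, -5.81652761e+00, -2.80947858e+01,
        1.06243731e-02,  1.16502063e-02,  2.11345736e-05]), 'ee_pos': array([ 0.2021867 , -0.61699905,  0.23024637]), 'tcp_rot': array([ 0.4152926 ,  0.57317629, -0.41444872,  0.57204305]), 'force': array([-0.76795758, -0.37487336,  0.07605797]), 'torque': array([ 0.05140281, -0.02960995, -0.07237127]), 'grip_width': 0.08572979351382412}
side {'mtx': array([[394.43454534,   0.        , 320.36703208],
       [  0.        , 394.43454534, 200.75415233],
       [  0.        ,   0.        ,   1.        ]]), 'dist': array([-0.08090389,  0.        ,  0.        ,  0.        ,  0.        ]), 'eye': array([0.27406396, 0.77085353, 1.01436288]), 'rotation': array([-0.07596875,  0.38597187,  0.90100456, -0.18288041])}
top {'mtx': a
[... 276 characters left out ...]
 1.6139479 ]), 'rotation': array([-0.05907945,  0.06505229,  0.71036546, -0.69832566])}
wrist {'mtx': array([[296.28648973,   0.        , 314.33128678],
       [  0.        , 296.28648973, 198.61341995],
       [  0.        ,   0.        ,   1.        ]]), 'dist': array([-0.02834762,  0.        ,  0.        ,  0.        ,  0.        ]), 'tool_from_camera': array([[-4.20161402e-04,  2.89494771e-01, -9.57179503e-01,
        -1.42693039e-01],
       [-4.25541665e-04,  9.57179449e-01,  2.89494942e-01,
         7.41543703e-02],
       [ 9.99999821e-01,  5.28954360e-04, -2.78977773e-04,
         2.70027840e-04],
       [ 0.00000000e+00,  0.00000000e+00,  0.00000000e+00,
         1.00000000e+00]])}
```

View pics/side0.png

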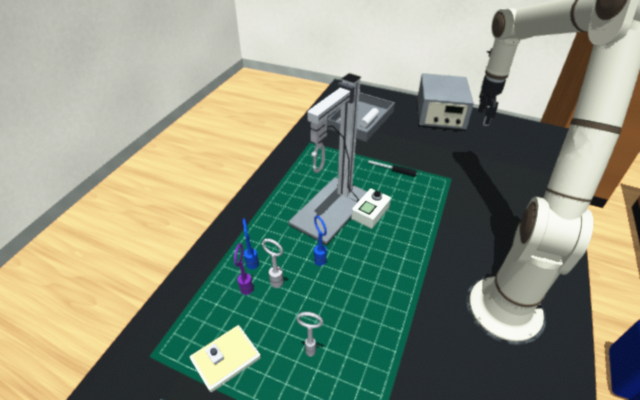

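View pics/top0.png

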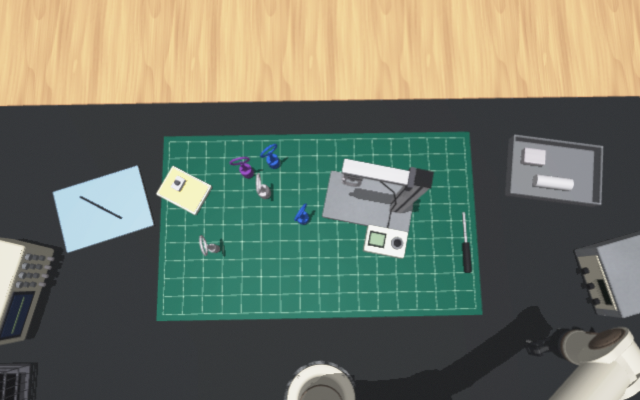

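View pics/wrist0.png

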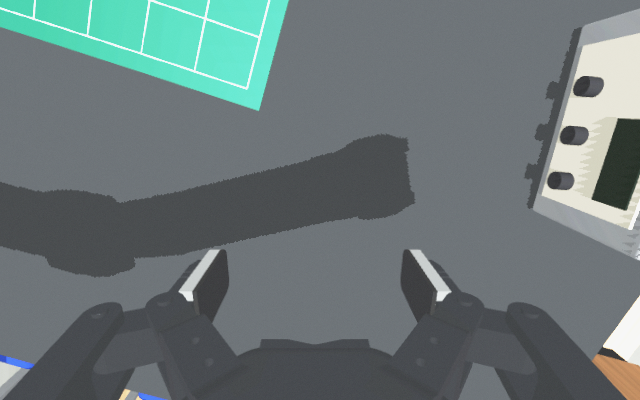

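Side view: silver masses at about (275,270) and (310,345). In the top view they are at (263,190) and (208,246). Blue look-alikes are at side (250,255) and (320,250), a purple one at (243,280). The stand is at (350,190) in the top view, the button at (397,243). Next I'll enlarge these and measure.

```bash
cat > h.py <<'E'
import numpy as np,cv2
from bench import ctrl
from scipy.spatial.transform import Rotation as R
def cam(n,obs=None):
    p=ctrl.camera_params(n)
    if n=="wrist":
        T=p["tool_from_camera"];o=obs or ctrl.get_obs();Rt=R.from_quat(o["tcp_rot"]).as_matrix()
        return p,Rt@T[:3,:3],Rt@T[:3,3]+o["ee_pos"]
    return p,R.from_quat(p["rotation"]).as_matrix(),np.array(p["eye"])
def rays(c,uv):
    p,Rm,e=c
    q=cv2.undistortPoints(np.array(uv,float).reshape(-1,1,2),p["mtx"],p["dist"])[:,0]
    return np.c_[q[:,0],-q[:,1],-np.ones(len(q))]@Rm.T
def plane(c,uv,z):
    d=rays(c,uv);return c[2]+d*((z-c[2][2])/d[:,2])[:,None]
def depthpts(c,uv,d):
    return c[2]+rays(c,uv)*np.array(d)[:,None]
def cloud(c,depth,mask=None):
    m=depth>0
    if mask is not None:m&=mask>0
    v,u=np.nonzero(m);return depthpts(c,np.c_[u,v],depth[m]),np.c_[u,v]
def proj(c,P):
    p,Rm,e=c
    q=(np.atleast_2d(P)-e)@Rm;q=q*[1,-1,-1]
    return cv2.projectPoints(q,np.zeros(3),np.zeros(3),p["mtx"],p["dist"])[0][:,0]
E
python3 - <<'E'
import cv2,numpy as np
from h import *
s=np.load("pics/side0.npz");t=np.load("pics/top0.npz")
a=cv2.resize(s["im"][210:370,220:340],None,fx=3.3,fy=3.3,interpolation=2)
b=cv2.resize(t["im"][140:270,180:320],None,fx=2.8,fy=2.8,interpolation=2)
H=max(a.shape[0],b.shape[0]);o=np.zeros((H,a.shape[1]+b.shape[1],3),np.uint8)
o[:a.shape[0],:a.shape[1]]=a;o[:b.shape[0],a.shape[1]:]=b;cv2.imwrite("pics/crop1.png",o);print(o.shape)
a=cv2.resize(t["im"][130:270,310:480],None,fx=4,fy=4,interpolation=2);cv2.imwrite("pics/crop2.png",a)
a=cv2.resize(s["im"][70:250,280:420],None,fx=3.3,fy=3.3,interpolation=2);cv2.imwrite("pics/crop3.png",a)
E
```

```text
(528, 788, 3)
```

View pics/crop1.png

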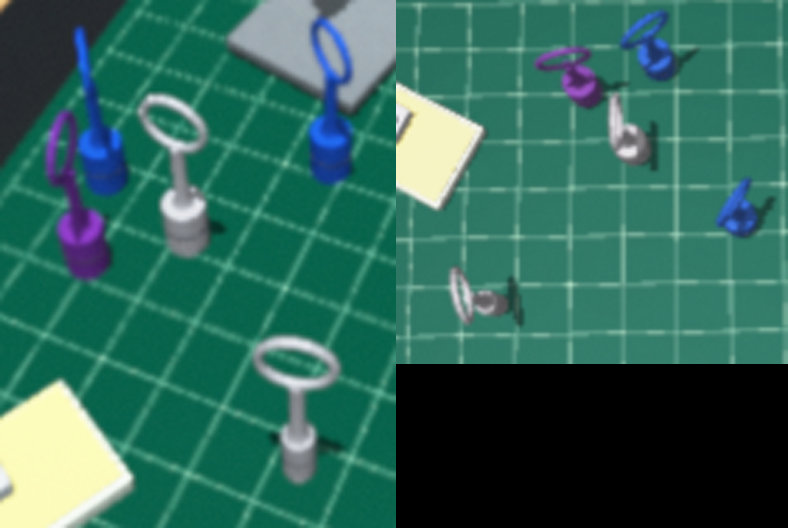

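View pics/crop2.png

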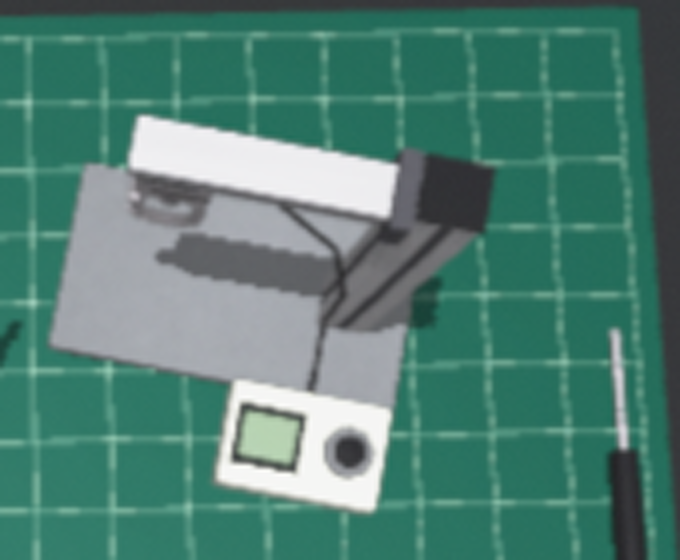

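View pics/crop3.png

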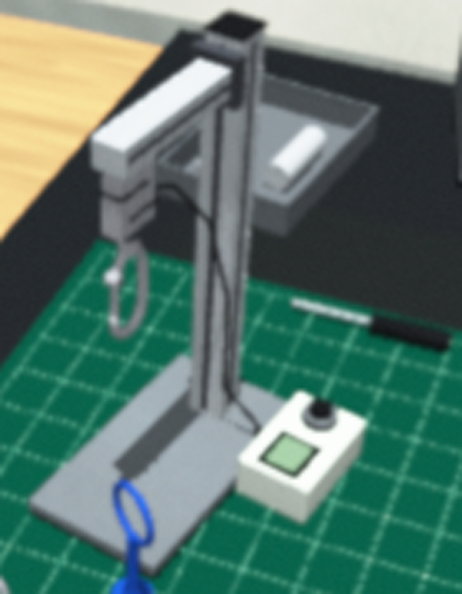

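```bash
python3 - <<'E'
from h import *
t=np.load("pics/top0.npz");s=np.load("pics/side0.npz")
ct=cam("top");cs=cam("side")
for n,c,f in(("top",ct,t),("side",cs,s)):
    P,uv=cloud(c,f["d"]);im=f["im"][uv[:,1],uv[:,0]].astype(int)
    b,g,r=im.T
    mat=(g-r>40)
    near=(np.abs(P[:,0]-.45)<.25)&(np.abs(P[:,1])<.4)
    print(n,"bench z",np.median(P[near&mat,2]),P[near&mat,2].std())
    # plate
    reg=(P[:,0]>.3)&(P[:,0]<.75)&(P[:,1]>-.35)&(P[:,1]<.1)
    gray=(im.max(1)-im.min(1)<30)
    m=reg&gray&(np.abs(P[:,2]-.025)<.008)
    print("plate",m.sum(),cv2.minAreaRect(P[m][:,:2].astype(np.float32)*1000))
    m=reg&gray&(np.abs(P[:,2]-.052)<.008)&(b>150)
    print("console",m.sum(),cv2.minAreaRect(P[m][:,:2].astype(np.float32)*1000))
    m=reg&(np.abs(P[:,2]-.074)<.006)&(im.max(1)<80)
    print("button",m.sum(),np.median(P[m],0),uv[m].mean(0))
    m=reg&(np.abs(P[:,2]-.48)<.02)
    print("coltop",m.sum(),P[m].mean(0) if m.sum() else 0)
E
```

```text
top bench z 0.00022845123509673826 0.01387827490012402
plate 3164 ((585.7264404296875, -161.95199584960938), (293.52423095703125, 239.23391723632812), 76.00772094726562)
console 693 ((492.9964904785156, -220.09902954101562), (130.5463104248047, 85.55168914794922), 78.007080078125)
button 39 [ 0.48555535 -0.25203949  0.073949  ] [396.82051282 239.94871795]
coltop 710 [ 0.61669592 -0.21645439  0.47283497]
side bench z 0.0032855377260538887 0.009431806533946806
plate 2221 ((585.0311279296875, -159.37562561035156), (289.7425537109375, 244.1658477783203), 76.9134292602539)
console 464 ((525.8408813476562, -224.89837646484375), (134.8845672607422, 157.4154815673828), 77.8840103149414)
button 35 [ 0.48471512 -0.24755575  0.07572582] [372.11428571 192.51428571]
coltop 628 [ 0.61904384 -0.19340252  0.46950271]
```

```bash
python3 - <<'E'
from h import *
t=np.load("pics/top0.npz");s=np.load("pics/side0.npz")
ct=cam("top");cs=cam("side")
for n,c,f,box in(("top",ct,t,(250,170,282,205)),("side",cs,s,(258,232,292,295)),("top small",ct,t,(192,230,228,262)),("side small",cs,s,(290,308,328,362))):
    im=f["im"].astype(int);m=((im.max(2)-im.min(2))<35)&(im.min(2)>75)
    k=np.zeros_like(m);k[box[1]:box[3],box[0]:box[2]]=1;m&=k
    P,uv=cloud(c,f["d"],m);
    for lo,hi in((.01,.05),(.052,.068),(.07,.125),(.13,.2),(.185,.21)):
        q=P[(P[:,2]>lo)&(P[:,2]<hi)]
        if len(q):print(n,lo,len(q),q.mean(0).round(4),np.ptp(q,0).round(3))
    q=P[(P[:,2]>.14)&(P[:,2]<.21)][:,:2]
    w,V=np.linalg.eigh(np.cov(q.T));print(" ring dir",np.degrees(np.arctan2(V[1,1],V[0,1])),np.sqrt(w))
    if "small" not in n:
        for col,cond in(("blue",(im[...,0]-im[...,2]>60)),):
            kk=np.zeros_like(m); b=box;kk[b[1]-60:b[3]+60,b[0]-40:b[2]+70]=1
            Q,_=cloud(c,f["d"],cond&kk)
            Q=Q[(Q[:,2]>.045)&(Q[:,2]<.068)]
            _,lab,cen=cv2.kmeans(Q[:,:2].astype(np.float32),3,None,(3,20,1e-4),5,2);print(cen.round(3))
E
```

```text
top 0.01 21 [0.6495 0.1719 0.0349] [0.014 0.03  0.032]
top 0.052 68 [0.6631 0.1717 0.0595] [0.038 0.032 0.016]
top 0.07 14 [0.6625 0.174  0.0952] [0.008 0.007 0.052]
top 0.13 74 [0.6641 0.1769 0.1681] [0.06  0.007 0.068]
top 0.185 32 [0.6649 0.177  0.1948] [0.047 0.006 0.019]
 ring dir -179.83326866544948 [0.00176738 0.01726002]
[[0.57  0.045]
 [0.769 0.136]
 [0.76  0.154]]
side 0.01 98 [0.6562 0.1921 0.03  ] [0.033 0.026 0.039]
side 0.052 107 [0.6619 0.1837 0.0613] [0.041 0.043 0.015]
side 0.07 48 [0.6621 0.182  0.096 ] [0.011 0.011 0.052]
side 0.13 124 [0.6631 0.1802 0.1668] [0.062 0.011 0.069]
side 0.185 52 [0.6614 0.1798 0.1959] [0.054 0.01  0.019]
 ring dir 179.853378344117 [0.00186457 0.01909598]
[[0.756 0.147]
 [0.572 0.058]
 [0.77  0.162]]
top small 0.01 20 [0.4764 0.3303 0.0314] [0.021 0.016 0.038]
top small 0.052 32 [0.4783 0.337  0.0591] [0.023 0.022 0.014]
top small 0.07 18 [0.4801 0.3356 0.0931] [0.012 0.007 0.049]
top small 0.13 95 [0.4796 0.3396 0.1678] [0.06  0.019 0.068]
top small 0.185 40 [0.4789 0.3395 0.1947] [0.047 0.015 0.017]
 ring dir -166.08946943695247 [0.00208557 0.01746779]
side small 0.01 54 [0.4759 0.3505 0.029 ] [0.023 0.016 0.037]
side small 0.052 67 [0.4774 0.3468 0.0603] [0.025 0.026 0.016]
side small 0.07 51 [0.4778 0.3456 0.094 ] [0.014 0.008 0.053]
side small 0.13 152 [0.4786 0.3425 0.1659] [0.058 0.018 0.07 ]
side small 0.185 62 [0.4774 0.3421 0.1959] [0.053 0.017 0.019]
 ring dir -166.49839766869076 [0.001548   0.01858691]
```

The candidates for the large mass:

| Candidate | Top-view pixel | What it is |
|---|---|---|
| Silver | (263,190) | 41 mm cylinder |
| Silver | (208,246) | 25 mm cylinder, so the small one |
| Blue | (272,158) | look-alike |
| Blue | (302,215) | look-alike |
| Purple | (245,168) | look-alike |

I choose the silver one at (263,190). Crop 1 confirms that it is the thicker silver cylinder. First comes the zero button.

```bash
python3 - <<'E'
from h import *
o=ctrl.get_obs();print(R.from_quat(o["tcp_rot"]).as_matrix().round(3),o["t"])
E
```

```text
[[-0.     0.95   0.312]
 [ 0.001  0.312 -0.95 ]
 [-1.     0.    -0.002]] 0.15
```

Emit:
{"op": "move_arm", "data": {
  "targets": [
    [[30, 45, 20], [0, 0, 0], 40],
    [[60, 85, 20], [0, 0, 0], 0],
    [[90, 125, 20], [0, 0, 0], 0],
    [[120, 160, 20], [0, 0, 0], 0],
    [[145, 190, 20], [0, 0, 0], 0]
  ]
}}

```text
t: 0.65
ee_pos: [0.3488, -0.4245, 0.2505]
tcp_rot: [0.415, 0.573, -0.414, 0.573]
force: [0.9, -1.1, 0.7]
grip_width: 0.0124
```

Emit:
{"op": "move_arm", "data": {
  "targets": [
    [[25, 35, -10], [0, 0, 0], 0],
    [[50, 70, -25], [0, 0, 0], 0],
    [[75, 105, -40], [0, 0, 0], 0],
    [[90, 130, -50], [0, 0, 0], 0],
    [[90, 130, -50], [0, 0, 0], 0]
  ]
}}

```text
t: 1.15
ee_pos: [0.4407, -0.2886, 0.1993]
tcp_rot: [0.413, 0.576, -0.411, 0.573]
force: [-0.8, 0.1, -0.7]
grip_width: 0.0001
```

```bash
python3 - <<'E'
from h import *
o=ctrl.get_obs();c=cam("wrist",o);im,d=ctrl.grab_frame("wrist");cv2.imwrite("pics/w1.png",im);np.savez("pics/w1.npz",im=im,d=d)
print(o["ee_pos"],proj(c,[[.485,-.25,.074]]))
P,uv=cloud(c,d);b=im[uv[:,1],uv[:,0]].astype(int)
m=(abs(P[:,0]-.485)<.05)&(abs(P[:,1]+.25)<.05)&(abs(P[:,2]-.074)<.006)
print(m.sum(),P[m].mean(0),P[m].min(0),P[m].max(0),uv[m].mean(0))
m=(P[:,0]<.6)&(abs(P[:,2]-.052)<.004)&(b.min(1)>120)
print(cv2.minAreaRect(P[m][:,:2].astype(np.float32)*1000))
E
```

```text
[ 0.44070615 -0.28862692  0.1992791 ] [[289.45383784 132.60786039]]
650 [ 0.48503262 -0.25327198  0.07376116] [ 0.47223081 -0.26593744  0.06813463] [ 0.49737884 -0.24056451  0.07641047] [292.99846154 133.70923077]
((320.7778015136719, -150.29006958007812), (139.88584899902344, 612.12890625), 68.15912628173828)
```

View pics/w1.png

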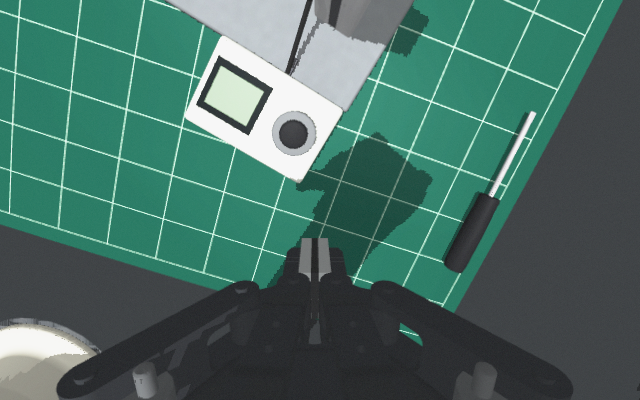

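The wrist picture shows the button at (293,134). It measures (0.485, -0.253, 0.074) and is 25 mm across, as given. I'll move over it, then press.

Emit:
{"op": "move_arm", "data": {
  "targets": [
    [[20, 16, -20], [0, 0, 0], 0],
    [[44, 35, -50], [0, 0, 0], 0],
    [[44, 35, -80], [0, 0, 0], 0],
    [[44, 35, -105], [0, 0, 0], 0],
    [[44, 35, -110], [0, 0, 0], 0]
  ]
}}

```text
t: 1.7
ee_pos: [0.4809, -0.2572, 0.087]
tcp_rot: [0.414, 0.577, -0.413, 0.571]
force: [0.4, -0.1, -0.6]
grip_width: -0.0004
```

```bash
python3 - <<'E'
from h import *
o=ctrl.get_obs();print(o["ee_pos"],o["force"])
E
```

```text
[ 0.48092132 -0.25719727  0.08704154] [ 0.44490601 -0.10569955 -0.579018  ]
```

Emit:
{"op": "move_arm", "data": {
  "targets": [
    [[3, 3, -5], [0, 0, 0], 0],
    [[4, 4, -10], [0, 0, 0], 0],
    [[4, 4, -14], [0, 0, 0], 0],
    [[4, 4, -18], [0, 0, 0], 0],
    [[4, 4, -20], [0, 0, 0], 0]
  ]
}}

```text
t: 2.2
ee_pos: [0.4858, -0.2538, 0.0679]
tcp_rot: [0.414, 0.576, -0.413, 0.572]
force: [-1.2, 1.0, 16.6]
grip_width: 0.0001
```

Emit:
{"op": "move_arm", "data": {
  "targets": [
    [[0, 0, -1], [0, 0, 0], 0],
    [[0, 0, -1], [0, 0, 0], 0],
    [[0, 0, -1], [0, 0, 0], 0],
    [[0, 0, -1], [0, 0, 0], 0],
    [[0, 0, -1], [0, 0, 0], 0]
  ]
}}

```text
t: 2.7
ee_pos: [0.4859, -0.2538, 0.0681]
tcp_rot: [0.413, 0.576, -0.413, 0.572]
force: [-3.1, 1.1, 9.6]
grip_width: 0.0001
```

```bash
python3 - <<'E'
from h import *
o=ctrl.get_obs();print(o["ee_pos"],o["force"])
a=[]
im,d=ctrl.grab_frame("wrist");cv2.imwrite("pics/w2.png",im)
E
```

```text
[ 0.48586367 -0.25375078  0.06806389] [-3.08790587  1.08561937  9.62082805]
```

View pics/w2.png

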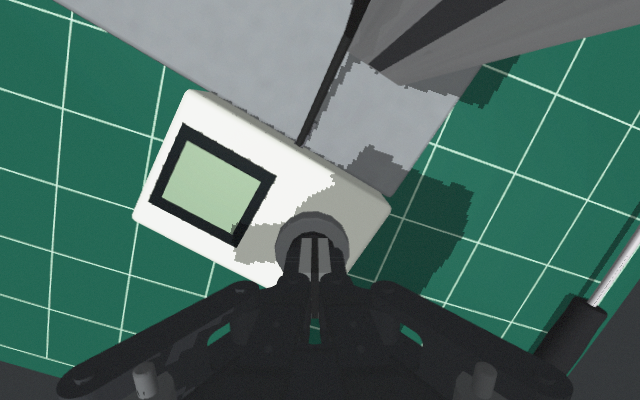

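The tip is on the button at (313,230). I'll press a little harder to be sure it is fully down.

Emit:
{"op": "move_arm", "data": {
  "targets": [
    [[0, 0, -2], [0, 0, 0], 0],
    [[0, 0, -3], [0, 0, 0], 0],
    [[0, 0, -3], [0, 0, 0], 0],
    [[0, 0, -3], [0, 0, 0], 0],
    [[0, 0, -3], [0, 0, 0], 0]
  ]
}}

```text
t: 3.25
ee_pos: [0.4859, -0.2538, 0.0678]
tcp_rot: [0.413, 0.575, -0.414, 0.572]
force: [-7.7, 3.2, 24.1]
grip_width: 0.0002
```

The button is bottomed out: 24 N at 6.2 mm travel. Next I'll retreat and lean the tool to 60°, heading +x, to look at the hook.

Emit:
{"op": "move_arm", "data": {
  "targets": [
    [[0, 0, 40], [0, 0, 0], 0],
    [[0, 0, 85], [0, 0, 0], 0],
    [[-10, 15, 130], [0, 0, 0], 0],
    [[-20, 40, 170], [0, 0, 0], 20],
    [[-30, 70, 200], [0, 0, 0], 40]
  ]
}}

```text
t: 3.75
ee_pos: [0.4562, -0.1841, 0.2705]
tcp_rot: [0.413, 0.574, -0.414, 0.573]
force: [1.3, 1.0, 0.8]
grip_width: 0.028
```

```bash
cat >> h.py <<'E'
def orient(heading,lean):
    h,l=np.radians([heading,lean])
    x=np.array([np.sin(l)*np.cos(h),np.sin(l)*np.sin(h),-np.cos(l)]);z=np.array([np.sin(h),-np.cos(h),0])
    return np.c_[x,np.cross(z,x),z]
def turn(M):
    o=ctrl.get_obs();r=(R.from_matrix(M)*R.from_quat(o["tcp_rot"]).inv()).as_rotvec()
    print("pos",o["ee_pos"].round(4),"F",o["force"].round(1),"turn",r.round(3),"deg",np.degrees(np.linalg.norm(r)).round(1))
    return r
E
python3 -c "
from h import *
turn(orient(0,60))"
```

```text
pos [ 0.4562 -0.1841  0.2705] F [1.3 1.  0.8] turn [ 0.168 -1.04  -0.29 ] deg 62.6
```

Emit:
{"op": "move_arm", "data": {
  "targets": [
    [[-4, 15, 20], [0.021, -0.13, -0.036], 60],
    [[-8, 30, 40], [0.042, -0.26, -0.072], 60],
    [[-12, 50, 60], [0.063, -0.39, -0.108], 60],
    [[-16, 70, 80], [0.084, -0.52, -0.145], 60],
    [[-16, 90, 80], [0.105, -0.65, -0.181], 60]
  ]
}}

```text
t: 4.25
ee_pos: [0.445, -0.1165, 0.347]
tcp_rot: [0.572, 0.382, -0.309, 0.656]
force: [-0.2, -1.4, 0.2]
grip_width: 0.0598
```

```bash
python3 -c "
from h import *
turn(orient(0,60))"
```

```text
pos [ 0.445  -0.1165  0.347 ] F [-0.2 -1.4  0.2] turn [ 0.09  -0.5   -0.131] deg 30.1
```

Emit:
{"op": "move_arm", "data": {
  "targets": [
    [[0, 10, 0], [0.022, -0.125, -0.033], 60],
    [[0, 15, 0], [0.045, -0.25, -0.066], 60],
    [[0, 20, 0], [0.067, -0.375, -0.098], 60],
    [[0, 20, 0], [0.09, -0.5, -0.131], 60],
    [[0, 20, 0], [0.09, -0.5, -0.131], 60]
  ]
}}

```text
t: 4.75
ee_pos: [0.4922, -0.1338, 0.3747]
tcp_rot: [0.676, 0.228, -0.193, 0.674]
force: [0.9, 0.2, 5.9]
grip_width: 0.06
```

```bash
python3 - <<'E'
from h import *
turn(orient(0,60))
o=ctrl.get_obs();c=cam("wrist",o);im,d=ctrl.grab_frame("wrist");cv2.imwrite("pics/w3.png",im);np.savez("pics/w3.npz",im=im,d=d,p=o["ee_pos"],q=o["tcp_rot"])
y=np.radians(-12);Ry=np.array([[np.cos(y),-np.sin(y)],[np.sin(y),np.cos(y)]]);O=np.array([.644,-.0989])
print(proj(c,[[*O,.2515],[*(O+Ry@[0,.022]),.269],[*(O+Ry@[0,-.022]),.3],[*(O+Ry@[0,.022]),.3065]]).round(0))
P,uv=cloud(c,d)
m=(np.hypot(*(P[:,:2]-O).T)<.06)&(P[:,2]>.2)&(P[:,2]<.345)
print(m.sum(),P[m].min(0),P[m].max(0),P[m].mean(0))
E
```

```text
pos [ 0.4922 -0.1338  0.3747] F [0.9 0.2 5.9] turn [-0.015 -0.082 -0.047] deg 5.5
[[292. 187.]
 [273. 174.]
 [309. 161.]
 [268. 149.]]
1621 [ 0.63122933 -0.12557829  0.24064271] [ 0.65470634 -0.06909767  0.34499365] [ 0.63855239 -0.09892058  0.29893734]
```

View pics/w3.png

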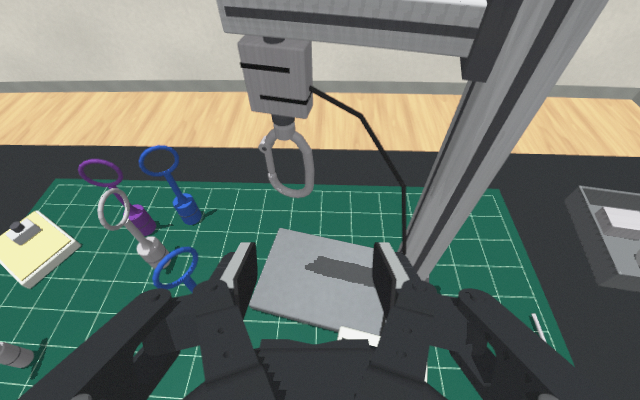

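```bash
python3 - <<'E'
from h import *
o=ctrl.get_obs();print(o["joints"].round(3),o["force"],o["joint_vel"].round(3))
d=np.load("pics/w3.npz");c=cam("wrist",dict(ee_pos=d["p"],tcp_rot=d["q"]))
P,uv=cloud(c,d["d"])
O=np.array([.644,-.0989])
for lo,hi in((.2,.25),(.25,.27),(.27,.29),(.29,.31),(.31,.33),(.361,.42)):
    m=(np.hypot(*(P[:,:2]-O).T)<.06)&(P[:,2]>lo)&(P[:,2]<hi)
    print(lo,m.sum(),P[m].min(0).round(4),P[m].max(0).round(4))
m=(np.hypot(*(P[:,:2]-O).T)<.06)&(P[:,2]>.235)&(P[:,2]<.335)
q=P[m][:,:2];w,V=np.linalg.eigh(np.cov(q.T));print(np.degrees(np.arctan2(V[1,1],V[0,1])),np.sqrt(w),q.mean(0))
E
```

```text
[ 0.986 -0.307 -0.349  2.423 -1.403  0.64   0.137] [-1.48222186 -2.1988365  -1.37921734] [-0.022  0.003 -0.023  0.006 -0.028 -0.022 -0.242]
0.2 158 [ 0.6341 -0.1156  0.2406] [ 0.6475 -0.0818  0.2499]
0.25 259 [ 0.6322 -0.1242  0.25  ] [ 0.6489 -0.0723  0.2699]
0.27 213 [ 0.6322 -0.1256  0.2701] [ 0.6491 -0.0725  0.29  ]
0.29 229 [ 0.6324 -0.1256  0.2901] [ 0.6478 -0.0731  0.31  ]
0.31 404 [ 0.6325 -0.124   0.31  ] [ 0.6547 -0.0691  0.3299]
0.361 4821 [ 0.6247 -0.1572  0.3615] [ 0.6467 -0.0697  0.42  ]
78.0761313199016 [0.00211361 0.01893194] [ 0.63899068 -0.09882895]
```

The picture shows the hook at (288,160) and load cell (275,75). The silver large mass is at (150,250), small at (20,355). Measured hook: seat about (0.643, -0.099), yaw -12°, and its underside height agrees with the data. The arm is near its joint limits (j2, j4, j5) in this outward lean, so I'll lean sideways instead, heading about -65° at 55°.

```bash
python3 - <<'E'
from h import *
turn(orient(-65,55))
t=np.load("pics/top0.npz");c=cam("top");im=t["im"].astype(int);P,uv=cloud(c,t["d"]);k=im[uv[:,1],uv[:,0]]
for n,box in(("purple",(228,150,256,182)),("blueA",(258,140,284,170)),("blueB",(292,200,312,228))):
    m=(uv[:,0]>box[0])&(uv[:,0]<box[2])&(uv[:,1]>box[1])&(uv[:,1]<box[3])&(k[:,0]-k[:,1]>50)
    for lo,hi in((.05,.07),(.13,.21)):
        q=P[m&(P[:,2]>lo)&(P[:,2]<hi)];print(n,lo,len(q),q.min(0).round(3),q.max(0).round(3))
E
```

```text
pos [ 0.4913 -0.1365  0.375 ] F [-1.5 -2.2 -1.4] turn [-0.007  0.009 -1.181] deg 67.7
purple 0.05 87 [0.718 0.218 0.051] [0.757 0.255 0.07 ]
purple 0.13 45 [0.729 0.211 0.133] [0.742 0.265 0.204]
blueA 0.05 83 [0.748 0.128 0.052] [0.786 0.165 0.066]
blueA 0.13 62 [0.749 0.126 0.133] [0.784 0.17  0.201]
blueB 0.05 62 [0.557 0.031 0.05 ] [0.592 0.064 0.068]
blueB 0.13 74 [0.549 0.036 0.132] [0.595 0.067 0.204]
```

Emit:
{"op": "move_arm", "data": {
  "targets": [
    [[0, 30, 0], [0, 0, -0.13], 60],
    [[0, 60, 0], [0, 0, -0.26], 60],
    [[0, 90, 0], [0, 0, -0.39], 60],
    [[5, 120, 0], [0, 0, -0.52], 60],
    [[10, 150, 0], [0, 0, -0.65], 60]
  ]
}}

```text
t: 5.3
ee_pos: [0.524, -0.1213, 0.3295]
tcp_rot: [0.735, 0.132, -0.328, 0.579]
force: [0.1, 0.3, 0.4]
grip_width: 0.0595
```

```bash
python3 - <<'E'
from h import *
turn(orient(-65,55));print(ctrl.get_obs()["joints"].round(2))
E
```

```text
pos [ 0.524  -0.1213  0.3295] F [0.1 0.3 0.4] turn [-0.144  0.016 -0.801] deg 46.6
[ 1.09 -0.31 -0.81  2.42 -1.41  0.19 -0.45]
```

```bash
cat > fit.py <<'E'
from h import *
import itertools
from scipy.optimize import least_squares
o=ctrl.get_obs()
D=[([1.5172129,.50184299,-.42674888,1.5514796,.22081197,1.13832424,-.21031077],[.2021867,-.61699905,.23024637],[.4152926,.57317629,-.41444872,.57204305]),
([.986,-.307,-.349,2.423,-1.403,.64,.137],[.4913,-.1365,.375],None),
(list(o["joints"]),list(o["ee_pos"]),list(o["tcp_rot"]))]
w=np.load("pics/w3.npz");D[1]=(D[1][0],D[1][1],list(w["q"]))
ax="zyzyzyz"
def ori(q,s):
    r=R.identity();out=[r]
    for a,qq,ss in zip(ax,q,s): r=r*R.from_euler(a,ss*qq);out.append(r)
    return out
best=[]
for s in itertools.product([1,-1],repeat=7):
  if s[1]<0: continue
  As=[ori(q,s)[-1] for q,_,_ in D];B=[R.from_quat(x) for _,_,x in D]
  for yaw in np.radians([0,180,90,-90]):
    # B = Rz(yaw) A T -> T consistent
    T=[(R.from_euler('z',yaw)*A).inv()*b for A,b in zip(As,B)]
    e=max((T[0].inv()*T[i]).magnitude() for i in(1,2))
    best.append((e,s,yaw,T[0].as_matrix().round(2).tolist()))
best.sort(key=lambda x:x[0])
for b in best[:6]:print(b)
print(o["joints"].round(3),o["ee_pos"])
E
python3 fit.py
```

```text
(0.006785156822800758, (-1, 1, -1, 1, -1, 1, -1), np.float64(0.0), [[-0.0, 0.0, -1.0], [-0.0, 1.0, 0.0], [1.0, 0.0, -0.0]])
(0.5947894505839609, (-1, 1, 1, -1, -1, -1, -1), np.float64(3.141592653589793), [[-0.77, -0.57, 0.3], [0.17, -0.63, -0.76], [0.62, -0.53, 0.58]])
(0.68937007628665, (-1, 1, -1, 1, -1, 1, 1), np.float64(0.0), [[0.0, -0.41, -0.91], [-0.0, 0.91, -0.41], [1.0, 0.0, -0.0]])
(0.735532932348351, (-1, 1, 1, -1, -1, -1, 1), np.float64(3.141592653589793), [[-0.77, -0.26, 0.58], [-0.16, -0.81, -0.57], [0.62, -0.53, 0.58]])
(0.8314995456392072, (1, 1, 1, 1, 1, -1, 1), np.float64(1.5707963267948966), [[0.75, -0.26, -0.61], [0.16, -0.82, 0.55], [-0.65, -0.51, -0.57]])
(0.8442305324857673, (1, 1, 1, 1, 1, -1, -1), np.float64(1.5707963267948966), [[0.75, -0.58, -0.33], [-0.16, -0.64, 0.75], [-0.65, -0.51, -0.57]])
[ 1.089 -0.307 -0.806  2.424 -1.408  0.191 -0.445] [ 0.52399161 -0.12131328  0.32949057]
```

```bash
cat >> fit.py <<'E'
s=best[0][1]
def cols(q,full):
    f=ori(q,s);e=np.eye(3);C=[e[2],f[3].apply(e[2]),f[5].apply(e[2]),f[7].apply(e[2])]
    if full:C+=[f[3].apply(e[0]),f[5].apply(e[0]),f[6].apply(e[0])]
    return np.array(C).T
for full in(0,1):
    A=np.vstack([cols(q,full) for q,_,_ in D]);b=np.concatenate([p for _,p,_ in D])
    x,_,rk,sv=np.linalg.lstsq(A,b,rcond=None);print(x.round(4),rk,(A@x-b).round(4))
E
python3 fit.py|tail -4
```

```text
(0.8442305324857673, (1, 1, 1, 1, 1, -1, -1), np.float64(1.5707963267948966), [[0.75, -0.58, -0.33], [-0.16, -0.64, 0.75], [-0.65, -0.51, -0.57]])
[ 1.089 -0.307 -0.806  2.424 -1.408  0.191 -0.445] [ 0.52399161 -0.12131328  0.32949057]
[0.3472 0.4878 0.4752 0.334 ] 4 [ 0.0271  0.0108  0.0106  0.0048  0.0094 -0.0054  0.0037  0.016  -0.0052]
[ 0.2885  0.5367  0.4164  0.3892  0.0185 -0.0476  0.0031] 7 [ 0.0184  0.0046 -0.0006 -0.0056  0.0105 -0.0006  0.0041 -0.005   0.0012]
```

```bash
cat > kin.py <<'E'
from h import *
S=(-1,1,-1,1,-1,1,-1);AX="zyzyzyz"
LO=np.array([-2.88,-.31,-1.54,.2,-1.41,.19,-2.57]);HI=np.array([2.88,2.03,1.56,2.42,4.55,2.02,2.57])
L=np.array([.2885,.5367,.4164,.3892,.0185,-.0476,.0031])
T=np.array([[0,0,-1],[0,1,0],[1,0,0.]])
def fr(q):
    r=R.identity();o=[r]
    for a,qq,s in zip(AX,q,S): r=r*R.from_euler(a,s*qq);o.append(r)
    return o
def fk(q):
    f=fr(q);e=np.eye(3)
    p=L[0]*e[2]+f[3].apply([L[4],0,L[1]])+f[5].apply([L[5],0,L[2]])+f[6].apply([L[6],0,0])+f[7].apply([0,0,L[3]])
    return p,f[7].as_matrix()@T
from scipy.optimize import least_squares
def ik(p,M,q0,marg=.05,reg=.01):
    def f(q):
        a,B=fk(q);return np.r_[(a-p)*10,R.from_matrix(B@M.T).as_rotvec()*3,reg*(q-q0)]
    l,h=LO+marg,HI-marg
    r=least_squares(f,np.clip(q0,l+.001,h-.001),bounds=(l,h));a,B=fk(r.x)
    return r.x,np.linalg.norm(a-p),R.from_matrix(B@M.T).magnitude()
def tcp_for(mass,h,l): return np.array(mass)+.019*orient(h,l)[:,0]
E
cat > plan.py <<'E'
from kin import *
G=np.array([.663,.178,.035]);y=np.radians(-12)
ey=np.array([-np.sin(y),np.cos(y),0]);Hs=np.array([.643,-.099,.09]);Ha=Hs+.045*ey+[0,0,.032]
rng=np.random.default_rng(0)
seeds=[np.array([a,.5,b,1.5,c,1.1,d]) for a in(-1,-.3,.5,1.2) for b in(-.8,0,.8) for c in(-1,0,1,2,3) for d in(-1.5,0,1.5)]
for lean in(40,50,60):
  for h in range(-120,100,20):
   for flip in(0,1):
    best=None
    F=np.diag([1,-1,-1.]) if flip else np.eye(3)
    for q0 in seeds[::3]:
        q,e,r=ik(tcp_for(Ha,h-12,lean),orient(h-12,lean)@F,q0)
        if e>.01 or r>.05:continue
        mx=0;qs=[q]
        for m,hh in((Hs,h-12),(Ha+[0,0,.15],h-12),(G+[0,0,.25],h),(G,h),(G-.12*orient(h,lean)[:,0],h)):
            q,e,r=ik(tcp_for(m,hh,lean),orient(hh,lean)@F,q);mx=max(mx,e,r/5);qs.append(q)
            if mx>.02:break
        if mx>.02:continue
        st=np.abs(np.diff(qs,axis=0)).max()
        if best is None or st<best[0]:best=(st,mx,qs)
    if best:print(lean,h,flip,"jump %.2f err %.3f"%best[:2],"hook",best[2][0].round(2),"grasp",best[2][4].round(2))
E
time timeout 560 python3 plan.py
```

```text
real	9m20.022s
user	9m8.455s
sys	0m0.191s
```

```bash
python3 - <<'E'
s=open('kin.py').read()
a=s.index("def fk");b=s.index("from scipy.optimize")
s=s[:a]+'''def rz(t):
    c,n=np.cos(t),np.sin(t);return np.array([[c,-n,0],[n,c,0],[0,0,1.]])
def ry(t):
    c,n=np.cos(t),np.sin(t);return np.array([[c,0,n],[0,1,0],[-n,0,c]])
def fk(q):
    A=rz(-q[0])@ry(q[1])@rz(-q[2]);B=A@ry(q[3])@rz(-q[4]);C=B@ry(q[5]);D=C@rz(-q[6])
    return np.array([0,0,L[0]])+A@[L[4],0,L[1]]+B@[L[5],0,L[2]]+C@[L[6],0,0]+D@[0,0,L[3]],D@T
'''+s[b:]
s=s.replace("R.from_matrix(B@M.T).as_rotvec()*3","((B-M)*2).ravel()").replace("bounds=(l,h))","bounds=(l,h),max_nfev=60)")
open('kin.py','w').write(s)
p=open('plan.py').read().replace("seeds[::3]","seeds[::6]").replace('"grasp",best[2][4].round(2))','"grasp",best[2][4].round(2),flush=True)').replace("(-120,100,20)","(-120,100,30)")
open('plan.py','w').write(p)
E
time timeout 540 python3 -u plan.py
```

```text
40 -120 0 jump 0.75 err 0.001 hook [ 0.02  0.97 -0.3   1.17  0.63  1.66  2.03] grasp [-0.6   1.17  0.4   0.99  0.07  1.58  2.27]
40 -120 1 jump 0.52 err 0.001 hook [-0.51  1.09  0.83  1.19 -0.16  1.52 -0.55] grasp [-0.73  1.24  0.75  0.99 -0.22  1.59 -0.7 ]
40 -90 0 jump 0.34 err 0.000 hook [ 0.03  0.83 -0.4   1.5   0.9   1.41  2.21] grasp [-0.29  1.04 -0.44  1.32  0.93  1.46  2.11]
40 -90 1 jump 0.32 err 0.000 hook [-0.05  0.81 -0.26  1.51  0.82  1.34 -0.88] grasp [-0.35  1.01 -0.31  1.33  0.84  1.4  -0.98]
40 -60 0 jump 0.37 err 0.007 hook [-1.06  1.17  1.35  1.88 -0.7   0.7  -2.42] grasp [-1.32  1.41  1.37  1.72 -0.87  0.86 -2.52]
40 -60 1 jump 0.36 err 0.000 hook [-0.44  0.63  0.29  1.87  0.81  0.76 -0.52] grasp [-0.7   0.82  0.21  1.72  0.8   0.81 -0.65]
40 -30 0 jump 0.54 err 0.009 hook [-1.06  0.9   1.17  2.14 -1.23  0.24 -1.41] grasp [-1.32  1.09  1.06  2.03 -1.18  0.24 -1.71]
40 -30 1 jump 0.46 err 0.000 hook [ 0.54  0.75 -0.96  2.09  1.7   1.09 -0.65] grasp [ 0.12  1.01 -0.95  1.96  1.81  1.27 -0.78]
40 0 1 jump 0.73 err 0.000 hook [ 0.75  0.6  -0.86  2.21  2.05  0.54 -0.41
[... 3212 characters left out ...]
2.02  1.91  1.22  1.92]
60 -30 1 jump 0.44 err 0.000 hook [ 0.28  0.85 -0.76  2.19  2.02  1.41 -1.06] grasp [-0.11  1.1  -0.75  2.01  2.03  1.55 -1.1 ]
60 60 0 jump 0.42 err 0.000 hook [-0.21  1.23  1.19  1.98  4.3   1.97  0.96] grasp [-0.58  1.35  1.08  1.99  4.07  1.87  0.91]
60 60 1 jump 0.42 err 0.000 hook [-0.19  1.16  1.11  1.99  4.35  1.89 -2.15] grasp [-0.56  1.31  1.04  1.99  4.1   1.83 -2.2 ]
60 90 0 jump 0.32 err 0.000 hook [ 1.14  1.16 -1.07  1.68 -0.11  0.9   0.25] grasp [ 0.79  1.29 -1.04  1.71 -0.07  0.69  0.25]
60 90 1 jump 0.32 err 0.000 hook [ 0.12  1.01  0.63  1.59 -1.36  1.71 -2.06] grasp [-0.06  1.03  0.32  1.62 -1.36  1.4  -2.06]
real	3m7.844s
user	3m6.800s
sys	0m0.293s
```

The fitted kinematics show that heading -75°, lean 50°, with the camera side down is well inside the joint limits. To get there I'll unwind to a vertical tool, then swing left.

```bash
python3 -c "
from kin import *
r=turn(orient(18,0));o=ctrl.get_obs();print(fk(o['joints'])[0])
for i in range(1,9):print((r*i/8).round(3))"
```

```text
pos [ 0.524  -0.1213  0.3295] F [0.1 0.3 0.4] turn [-0.099  0.895  0.658] deg 63.9
[ 0.52813354 -0.12632619  0.33068198]
[-0.012  0.112  0.082]
[-0.025  0.224  0.164]
[-0.037  0.336  0.247]
[-0.05   0.447  0.329]
[-0.062  0.559  0.411]
[-0.074  0.671  0.493]
[-0.087  0.783  0.575]
[-0.099  0.895  0.658]
```

Emit:
{"op": "move_arm", "data": {
  "targets": [
    [[-20, -10, 0], [-0.012, 0.112, 0.082], 60],
    [[-40, -20, 0], [-0.025, 0.224, 0.164], 60],
    [[-50, -30, -5], [-0.037, 0.336, 0.247], 60],
    [[-60, -45, -10], [-0.05, 0.447, 0.329], 60],
    [[-60, -60, -15], [-0.062, 0.559, 0.411], 60]
  ]
}}

```text
t: 5.8
ee_pos: [0.4619, -0.1824, 0.3147]
tcp_rot: [0.593, 0.373, -0.389, 0.598]
force: [1.5, 1.4, -0.1]
grip_width: 0.0599
```

```bash
python3 -c "
from kin import *
r=turn(orient(18,0));o=ctrl.get_obs();print(fk(o['joints'])[0],o['joints'].round(2))"
```

```text
pos [ 0.4619 -0.1824  0.3147] F [ 1.5  1.4 -0.1] turn [-0.047  0.433  0.32 ] deg 31.0
[ 0.47422988 -0.16609184  0.32514355] [ 1.12 -0.14 -0.62  2.14 -0.39  0.75 -0.85]
```

Emit:
{"op": "move_arm", "data": {
  "targets": [
    [[0, 0, 0], [-0.01, 0.11, 0.08], 60],
    [[-5, 10, 0], [-0.024, 0.217, 0.16], 60],
    [[-10, 20, 0], [-0.035, 0.325, 0.24], 60],
    [[-15, 35, 0], [-0.047, 0.433, 0.32], 60],
    [[-15, 50, 0], [-0.047, 0.433, 0.32], 60]
  ]
}}

```text
t: 6.3
ee_pos: [0.4487, -0.1307, 0.3144]
tcp_rot: [0.416, 0.573, -0.414, 0.572]
force: [0.4, 0.8, -1.0]
grip_width: 0.0602
```

```bash
python3 -c "
from kin import *
r=turn(orient(105,0));o=ctrl.get_obs();print(fk(o['joints'])[0],o['joints'].round(2))"
```

```text
pos [ 0.4487 -0.1307  0.3144] F [ 0.4  0.8 -1. ] turn [-0.002 -0.003  1.516] deg 86.9
[ 0.4477781  -0.11148039  0.32106042] [ 0.99  0.11 -0.81  1.87  0.08  1.19 -1.1 ]
```

Emit:
{"op": "move_arm", "data": {
  "targets": [
    [[5, 35, 0], [0, 0, 0.14], 60],
    [[10, 70, 5], [0, 0, 0.28], 60],
    [[15, 105, 10], [0, 0, 0.42], 60],
    [[20, 140, 15], [0, 0, 0.56], 60],
    [[25, 175, 20], [0, 0, 0.7], 60]
  ]
}}

```text
t: 6.8
ee_pos: [0.4729, 0.0464, 0.3345]
tcp_rot: [0.193, 0.681, -0.192, 0.68]
force: [1.2, -0.3, 0.7]
grip_width: 0.0599
```

```bash
python3 -c "
from kin import *
r=turn(orient(105,0));o=ctrl.get_obs();print(fk(o['joints'])[0],o['joints'].round(2))"
```

```text
pos [0.4729 0.0464 0.3345] F [ 1.2 -0.3  0.7] turn [-0.002 -0.001  0.813] deg 46.6
[0.46401947 0.05928665 0.33970301] [ 0.78  0.14 -1.02  1.83  0.13  1.24 -0.82]
```

```bash
cat > sim.py <<'E'
from kin import *
from scipy.spatial.transform import Slerp
def path(q,way,n=12):
    # way: list of (pos,M)
    for p,M in way:
        a,B=fk(q);sl=Slerp([0,1],R.from_matrix([B,M]))
        for k in range(1,n+1):
            q,e,r=ik(a+(p-a)*k/n,sl(k/n).as_matrix(),q,marg=0,reg=.02)
        print("  ",q.round(2),"e %.3f r %.3f"%(e,r))
    return q
E
python3 - <<'E'
from sim import *
o=ctrl.get_obs();y=np.radians(-12);F=np.diag([1,-1,-1.])
ey=np.array([-np.sin(y),np.cos(y),0])
G=np.array([.663,.178,.035]);Hs=np.array([.643,-.099,.09]);Ha=Hs+.045*ey+[0,0,.032]
for h,lean in((-75,50),(-60,50),(-45,50)):
    for route in (0,1):
        print(h,lean,route)
        M=orient(h,lean)@F;M2=orient(h-12,lean)@F
        way=[]
        if route: way=[(np.array([.55,.15,.35]),orient(h+180,0)),(np.array([.6,.25,.30]),M)]
        else: way=[(np.array([.6,.25,.30]),M)]
        x=M[:,0]
        way+=[(tcp_for(G,h,lean)-.15*x,M),(tcp_for(G,h,lean),M),(tcp_for(G,h,lean)+[0,0,.25],M),(tcp_for(Ha,h-12,lean)+[0,0,.15],M2),(tcp_for(Ha,h-12,lean),M2),(tcp_for(Hs,h-12,lean),M2)]
        path(o["joints"],way)
E
```

```text
-75 50 0
   [-0.39  0.82 -0.72  1.27  1.1   1.92 -0.85] e 0.000 r 0.000
   [-0.42  1.06 -0.66  1.24  1.17  1.77 -0.98] e 0.000 r 0.000
   [-0.26  1.11 -0.61  1.43  1.28  1.58 -1.06] e 0.000 r 0.000
   [-0.24  0.83 -0.7   1.32  1.17  1.8  -0.77] e 0.000 r 0.000
   [ 0.12  0.72 -0.66  1.55  1.16  1.64 -0.79] e 0.000 r 0.000
   [ 0.09  0.89 -0.6   1.64  1.25  1.51 -1.  ] e 0.000 r 0.000
   [ 0.14  0.91 -0.58  1.71  1.3   1.44 -1.04] e 0.000 r 0.000
-75 50 1
   [ 0.5   0.45 -1.12  1.56  0.41  1.39 -0.39] e 0.000 r 0.000
   [-0.41  0.8  -0.67  1.27  1.07  1.89 -0.83] e 0.000 r 0.000
   [-0.45  1.04 -0.61  1.25  1.14  1.74 -0.97] e 0.000 r 0.000
   [-0.29  1.09 -0.56  1.44  1.24  1.55 -1.05] e 0.000 r 0.000
   [-0.26  0.81 -0.64  1.32  1.14  1.77 -0.76] e 0.000 r 0.000
   [ 0.08  0.7  -0.6   1.55  1.13  1.6  -0.77] e 0.000 r 0.000
   [ 0.05  0.87 -0.54  1.64  1.22  1.47 -0.99] e 0.000 r 0.000
   [ 0.11  0.89 -0.52  1.71  1.27  1.4  -1.03] e 0.000 r 0.000
-60 50 0
   [-0.32  0.72 -0.8   1.49  1.19  1.76 -0.77] e 0.000 r 0.000
   [-0.38  0.95 -0.71  1.56  1.29  1.62 -1.  ] e 0.000 r 0.000
  
[... 1088 characters left out ...]
  [ 0.29  0.51 -0.77  1.93  1.39  1.24 -0.62] e 0.000 r 0.000
   [ 0.19  0.75 -0.65  2.01  1.61  1.23 -0.94] e 0.000 r 0.000
   [ 0.25  0.78 -0.61  2.06  1.72  1.18 -1.  ] e 0.000 r 0.000
-45 50 1
   [ 0.55  0.51 -1.23  1.56  0.48  1.42  0.07] e 0.000 r 0.000
   [-0.26  0.6  -0.82  1.71  1.25  1.55 -0.68] e 0.000 r 0.000
   [-0.34  0.83 -0.71  1.85  1.41  1.44 -1.  ] e 0.000 r 0.000
   [-0.21  0.96 -0.6   1.84  1.62  1.3  -1.03] e 0.000 r 0.000
   [-0.1   0.61 -0.77  1.74  1.34  1.39 -0.61] e 0.000 r 0.000
   [ 0.25  0.49 -0.7   1.93  1.37  1.2  -0.61] e 0.000 r 0.000
   [ 0.16  0.73 -0.6   2.01  1.59  1.18 -0.94] e 0.000 r 0.000
   [ 0.21  0.76 -0.55  2.06  1.7   1.14 -1.01] e 0.000 r 0.000
```

```bash
python3 -c "
from kin import *
F=np.diag([1,-1,-1.])
r=turn(orient(-65,50)@F);n=int(np.ceil(np.linalg.norm(r)/.145));print(n)
for i in range(1,n+1):print((r*i/n).round(3))
print(tcp_for([.663,.178,.035],-65,50))"
```

```text
pos [0.4729 0.0464 0.3345] F [ 1.2 -0.3  0.7] turn [-0.907  0.051  0.923] deg 74.2
9
[-0.101  0.006  0.103]
[-0.202  0.011  0.205]
[-0.302  0.017  0.308]
[-0.403  0.023  0.41 ]
[-0.504  0.028  0.513]
[-0.605  0.034  0.615]
[-0.706  0.04   0.718]
[-0.806  0.045  0.82 ]
[-0.907  0.051  0.923]
[0.66915114 0.16480883 0.02278704]
```

Emit:
{"op": "move_arm", "data": {
  "targets": [
    [[15, 25, 5], [-0.101, 0.006, 0.103], 60],
    [[30, 50, 5], [-0.202, 0.011, 0.205], 60],
    [[45, 75, 5], [-0.302, 0.017, 0.308], 60],
    [[60, 100, 5], [-0.403, 0.023, 0.41], 60],
    [[75, 125, 5], [-0.504, 0.028, 0.513], 60]
  ]
}}

```text
t: 7.3
ee_pos: [0.5477, 0.173, 0.3395]
tcp_rot: [-0.162, 0.647, -0.179, 0.724]
force: [1.0, -0.3, 0.8]
grip_width: 0.0597
```

```bash
python3 -c "
from kin import *
F=np.diag([1,-1,-1.])
r=turn(orient(-65,50)@F);n=int(np.ceil(np.linalg.norm(r)/.145));o=ctrl.get_obs();print(o['joints'].round(2))
for i in range(1,n+1):print((r*i/n).round(3))
"
```

```text
pos [0.5477 0.173  0.3395] F [ 1.  -0.3  0.8] turn [-0.402  0.024  0.407] deg 32.8
[ 0.06  0.53 -0.99  1.56  0.8   1.66 -1.04]
[-0.1    0.006  0.102]
[-0.201  0.012  0.203]
[-0.301  0.018  0.305]
[-0.402  0.024  0.407]
```

Emit:
{"op": "move_arm", "data": {
  "targets": [
    [[19, 25, -5], [-0.1, 0.006, 0.102], 60],
    [[38, 50, -10], [-0.201, 0.012, 0.203], 60],
    [[57, 70, -20], [-0.301, 0.018, 0.305], 60],
    [[76, 89, -30], [-0.402, 0.024, 0.407], 60],
    [[76, 89, -40], [-0.402, 0.024, 0.407], 60]
  ]
}}

```text
t: 7.8
ee_pos: [0.6212, 0.2668, 0.2955]
tcp_rot: [-0.434, 0.56, -0.149, 0.69]
force: [-1.8, 0.1, -0.3]
grip_width: 0.0598
```

```bash
python3 - <<'E'
from kin import *
F=np.diag([1,-1,-1.])
r=turn(orient(-65,50)@F);o=ctrl.get_obs();print(o['joints'].round(2))
c=cam("wrist",o);im,d=ctrl.grab_frame("wrist");cv2.imwrite("pics/w4.png",im);np.savez("pics/w4.npz",im=im,d=d,p=o["ee_pos"],q=o["tcp_rot"])
print(proj(c,[[.663,.178,.06],[.663,.178,.1965]]))
P,uv=cloud(c,d);k=im[uv[:,1],uv[:,0]].astype(int);g=(k.max(1)-k.min(1)<40)&(k.min(1)>70)
near=g&(np.hypot(P[:,0]-.663,P[:,1]-.178)<.05)
for lo,hi in((.01,.05),(.055,.068),(.08,.12),(.13,.205)):
    q=P[near&(P[:,2]>lo)&(P[:,2]<hi)]
    if len(q):print(lo,len(q),q.mean(0).round(4),q.min(0).round(4),q.max(0).round(4))
E
```

```text
pos [0.6212 0.2668 0.2955] F [-1.8  0.1 -0.3] turn [ 0.001 -0.005 -0.011] deg 0.7
[-0.33  0.8  -0.85  1.4   1.21  1.86 -0.81]
[[314.47856648  70.04579755]
 [313.72170899 174.61590985]]
0.01 778 [0.6577 0.1931 0.0305] [0.6441 0.1715 0.01  ] [0.6823 0.2    0.0499]
0.055 676 [0.662  0.1846 0.0604] [0.6447 0.1593 0.0551] [0.6834 0.1996 0.068 ]
0.08 302 [0.6628 0.1828 0.1003] [0.6582 0.1766 0.0801] [0.6694 0.1862 0.1196]
0.13 1162 [0.6627 0.1814 0.1682] [0.6328 0.1769 0.1303] [0.6952 0.1856 0.2003]
```

View pics/w4.png

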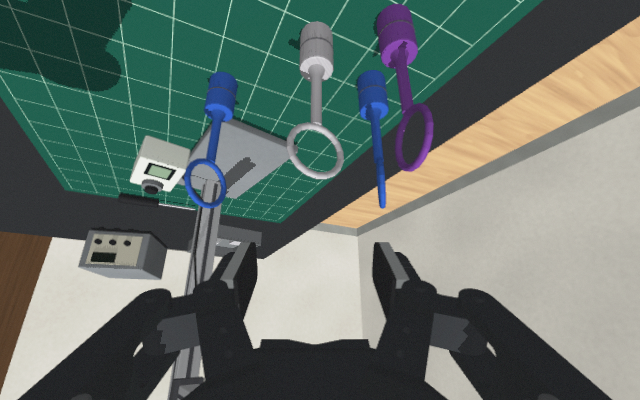

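Upside-down wrist view: the large silver mass is at (317,45) with its ring at (315,150), between blue (372,95) and purple (397,35). The refined centre is (0.664, 0.180). I'll descend to pre-grasp.

Emit:
{"op": "move_arm", "data": {
  "targets": [
    [[2, -1, -45], [0, 0, -0.01], 62],
    [[4, -2, -90], [0, 0, -0.01], 62],
    [[4, -3, -135], [0, 0, -0.01], 62],
    [[4, -3, -182], [0, 0, -0.01], 62],
    [[4, -3, -182], [0, 0, -0.01], 62]
  ]
}}

```text
t: 8.35
ee_pos: [0.6227, 0.2569, 0.1067]
tcp_rot: [-0.431, 0.567, -0.154, 0.685]
force: [-0.9, -0.7, -0.4]
grip_width: 0.0623
```

```bash
python3 - <<'E'
from kin import *
F=np.diag([1,-1,-1.])
r=turn(orient(-65,50)@F);o=ctrl.get_obs();print(o['joints'].round(2))
c=cam("wrist",o);im,d=ctrl.grab_frame("wrist");cv2.imwrite("pics/w5.png",im)
P,uv=cloud(c,d);k=im[uv[:,1],uv[:,0]].astype(int);g=(k.max(1)-k.min(1)<40)&(k.min(1)>70)
near=g&(np.hypot(P[:,0]-.663,P[:,1]-.178)<.05)
for lo,hi in((.01,.05),(.055,.068),(.08,.12),(.13,.205)):
    q=P[near&(P[:,2]>lo)&(P[:,2]<hi)]
    if len(q):print(lo,len(q),q.mean(0).round(4),q.min(0).round(4),q.max(0).round(4))
print("delta",((tcp_for([.664,.180,.036],-65,50)-o["ee_pos"])*1000).round(1))
E
```

```text
pos [0.6227 0.2569 0.1067] F [-0.9 -0.7 -0.4] turn [ 0.005 -0.014  0.008] deg 0.9
[-0.35  1.03 -0.77  1.46  1.29  1.72 -1.02]
0.01 1816 [0.6578 0.1932 0.0306] [0.6444 0.1712 0.01  ] [0.6823 0.1999 0.05  ]
0.055 755 [0.6607 0.1874 0.0602] [0.6446 0.1626 0.055 ] [0.6838 0.1996 0.068 ]
0.08 738 [0.6628 0.1829 0.1007] [0.6583 0.1752 0.08  ] [0.6698 0.1864 0.1199]
0.13 785 [0.6624 0.182  0.1421] [0.638  0.1772 0.13  ] [0.6903 0.1859 0.1523]
delta [ 47.5 -90.1 -82.9]
```

View pics/w5.png

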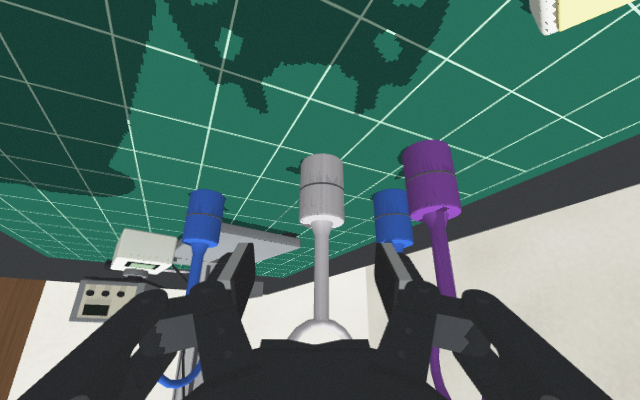

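Emit:
{"op": "move_arm", "data": {
  "targets": [
    [[14, -20, -20], [0, -0.014, 0.008], 62],
    [[26, -45, -41], [0, -0.014, 0.008], 62],
    [[37, -68, -62], [0, -0.014, 0.008], 62],
    [[47, -90, -82], [0, -0.014, 0.008], 62],
    [[48, -91, -83], [0, -0.014, 0.008], 62]
  ]
}}

```text
t: 8.9
ee_pos: [0.6746, 0.1617, 0.0309]
tcp_rot: [-0.43, 0.559, -0.159, 0.691]
force: [0.8, -0.6, 1.2]
grip_width: 0.0621
```

```bash
python3 - <<'E'
from kin import *
F=np.diag([1,-1,-1.])
r=turn(orient(-65,50)@F);o=ctrl.get_obs()
im,d=ctrl.grab_frame("wrist");cv2.imwrite("pics/w6.png",im)
print("delta",((tcp_for([.664,.180,.035],-65,50)-o["ee_pos"])*1000).round(1))
E
```

```text
pos [0.6746 0.1617 0.0309] F [ 0.8 -0.6  1.2] turn [0.006 0.009 0.008] deg 0.7
delta [-4.4  5.1 -8.1]
```

View pics/w6.png

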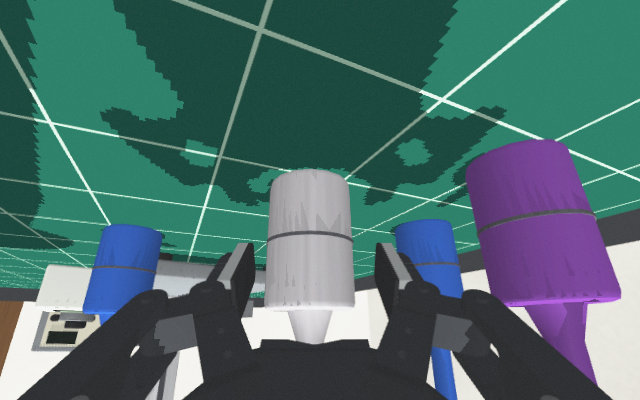

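The cylinder is centred between the pads at (310,240). I'll correct the small offset and then close.

Emit:
{"op": "move_arm", "data": {
  "targets": [
    [[-3, 4, -6], [0, 0, 0], 62],
    [[-3, 4, -7], [0, 0, 0], 62],
    [[-3, 4, -7], [0, 0, 0], 46],
    [[-3, 4, -7], [0, 0, 0], 36],
    [[-3, 4, -7], [0, 0, 0], 30]
  ],
  "newtons": 50
}}

```text
t: 9.45
ee_pos: [0.6702, 0.1698, 0.0261]
tcp_rot: [-0.43, 0.559, -0.158, 0.692]
force: [-6.5, 0.7, 6.8]
grip_width: 0.0382
```

Emit:
{"op": "move_arm", "data": {
  "targets": [
    [[0, 0, 0], [0, 0, 0], 30],
    [[0, 0, 0], [0, 0, 0], 30],
    [[0, 0, 0], [0, 0, 0], 30],
    [[0, 0, 0], [0, 0, 0], 30],
    [[0, 0, 0], [0, 0, 0], 30]
  ]
}}

```text
t: 9.95
ee_pos: [0.6697, 0.1705, 0.026]
tcp_rot: [-0.43, 0.559, -0.157, 0.692]
force: [-4.1, 1.8, 2.4]
grip_width: 0.0384
```

Emit:
{"op": "move_arm", "data": {
  "targets": [
    [[0, 0, 10], [0, 0, 0], 30],
    [[0, 0, 30], [0, 0, 0], 30],
    [[0, 0, 60], [0, 0, 0], 30],
    [[0, 0, 95], [0, 0, 0], 30],
    [[0, 0, 130], [0, 0, 0], 30]
  ]
}}

```text
t: 10.45
ee_pos: [0.6696, 0.1702, 0.1578]
tcp_rot: [-0.43, 0.559, -0.157, 0.691]
force: [0.7, 0.2, -6.6]
grip_width: 0.0385
```

Emit:
{"op": "move_arm", "data": {
  "targets": [
    [[0, 0, 35], [0, 0, 0], 30],
    [[0, 0, 70], [0, 0, 0], 30],
    [[0, 0, 100], [0, 0, 0], 30],
    [[0, 0, 105], [0, 0, 0], 30],
    [[0, 0, 105], [0, 0, 0], 30]
  ]
}}

```text
t: 10.95
ee_pos: [0.6697, 0.1703, 0.264]
tcp_rot: [-0.429, 0.559, -0.157, 0.692]
force: [-0.6, 0.6, -7.4]
grip_width: 0.0387
```

```bash
python3 - <<'E'
from kin import *
F=np.diag([1,-1,-1.])
o=ctrl.get_obs();M=R.from_quat(o["tcp_rot"]).as_matrix()
print("heading",np.degrees(np.arctan2(M[1,0],M[0,0])),"lean",np.degrees(np.arccos(-M[2,0])),"roll z",M[2,2])
turn(orient(-77,50)@F);print(o["joints"].round(2),o["grip_width"])
c=cam("wrist",o);im,d=ctrl.grab_frame("wrist");cv2.imwrite("pics/w7.png",im)
s,ds=ctrl.grab_frame("side");cv2.imwrite("pics/s7.png",s);np.savez("pics/s7.npz",im=s,d=ds,p=o["ee_pos"],q=o["tcp_rot"])
t,dt=ctrl.grab_frame("top");cv2.imwrite("pics/t7.png",t)
m=o["ee_pos"]-.019*M[:,0];print("grasp pt",m)
for n,i,dd in(("side",s,ds),("top",t,dt),("wrist",im,d)):
    cc=c if n=="wrist" else cam(n)
    P,uv=cloud(cc,dd);k=i[uv[:,1],uv[:,0]].astype(int);g=(k.max(1)-k.min(1)<40)&(k.min(1)>70)
    near=g&(np.hypot(P[:,0]-m[0],P[:,1]-m[1])<.05)
    for lo,hi in((-.04,.03),(.045,.085),(.095,.17),(.15,.17)):
        q=P[near&(P[:,2]>m[2]+lo)&(P[:,2]<m[2]+hi)]
        if len(q):
            print(n,lo,len(q),q.mean(0).round(4),q.min(0).round(4),q.max(0).round(4))
            if lo==.095:
                w,V=np.linalg.eigh(np.cov(q[:,:2].T));print("   ring dir",np.degrees(np.arctan2(V[1,1],V[0,1])),np.sqrt(w))
E
```

```text
heading -64.88933071740375 lean 50.30249866221592 roll z 0.007938758647841992
pos [0.6697 0.1703 0.264 ] F [-0.6  0.6 -7.4] turn [ 0.002  0.009 -0.205] deg 11.7
[-0.18  0.79 -0.81  1.5   1.26  1.72 -0.78] 0.038747956191810276
grasp pt [0.66349518 0.18349739 0.27611474]
side 0.095 153 [0.67   0.1805 0.4126] [0.6363 0.1752 0.3735] [0.6949 0.1844 0.4401]
   ring dir -178.56186463639077 [0.00167733 0.01781088]
side 0.15 60 [0.663  0.1804 0.4336] [0.6412 0.1752 0.4266] [0.6893 0.1835 0.4401]
top -0.04 182 [0.6598 0.173  0.2888] [0.634  0.1567 0.2587] [0.6956 0.2067 0.3058]
top 0.045 18 [0.663  0.1743 0.3402] [0.6594 0.1718 0.3214] [0.6679 0.1794 0.3599]
top 0.095 127 [0.6647 0.1769 0.4066] [0.6342 0.1731 0.3719] [0.6933 0.181  0.4385]
   ring dir -178.95869626265645 [0.00202335 0.0163309 ]
top 0.15 47 [0.664 0.177 0.431] [0.6419 0.1739 0.4265] [0.686  0.1805 0.4385]
wrist -0.04 12097 [0.6592 0.194  0.2735] [0.6146 0.1696 0.2383] [0.6941 0.2321 0.3061]
```

View pics/s7.png

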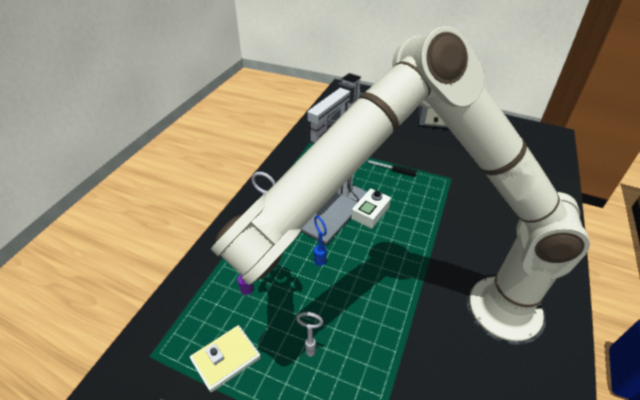

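View pics/w7.png

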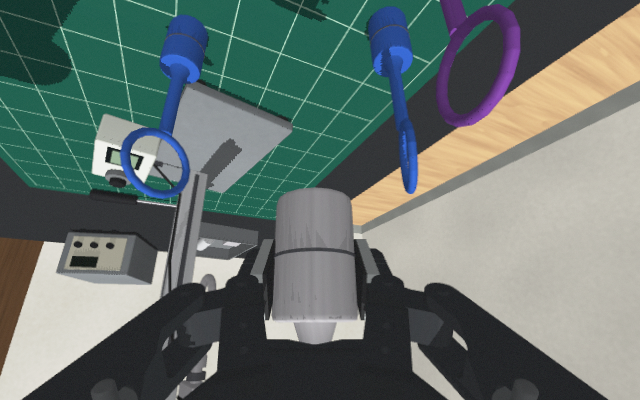

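The side view confirms the mass is held upright with its ring at (262,183) behind the wrist, and nothing else has moved. Now a check of the boom end, then the transit.

```bash
python3 - <<'E'
from kin import *
y=np.radians(-12);Ry=np.array([[np.cos(y),-np.sin(y)],[np.sin(y),np.cos(y)]]);O=np.array([.643,-.099])
t=np.load("pics/top0.npz");P,uv=cloud(cam("top"),t["d"])
m=(np.hypot(*(P[:,:2]-O).T)<.2)&(P[:,2]>.42)
s=(P[m][:,:2]-O)@Ry;print("boom stand xy",np.percentile(s,[1,99],axis=0).round(3),P[m][:,2].max())
def show(st,z):
    p=O+Ry@st;print(st,z,(np.r_[p,z]-[-.004,.0095,.171]).round(4))
for st,z in(([0,.065],.434),([0,.065],.283),([0,.045],.283),([0,-.001],.283),([0,-.001],.2515)):show(st,z)
E
```

```text
boom stand xy [[-0.025 -0.184]
 [ 0.02   0.029]] 0.49030063519447276
[0, 0.065] 0.434 [ 0.6605 -0.0449  0.263 ]
[0, 0.065] 0.283 [ 0.6605 -0.0449  0.112 ]
[0, 0.045] 0.283 [ 0.6564 -0.0645  0.112 ]
[0, -0.001] 0.283 [ 0.6468 -0.1095  0.112 ]
[0, -0.001] 0.2515 [ 0.6468 -0.1095  0.0805]
```

Emit:
{"op": "move_arm", "data": {
  "targets": [
    [[-1, -15, 0], [0, 0, -0.02], 30],
    [[-2, -40, 0], [0, 0, -0.05], 30],
    [[-4, -70, 0], [0, 0, -0.09], 30],
    [[-5, -100, 0], [0, 0, -0.13], 30],
    [[-6, -130, 0], [0, 0, -0.17], 30]
  ]
}}

```text
t: 11.6
ee_pos: [0.6621, 0.0369, 0.2586]
tcp_rot: [-0.381, 0.596, -0.216, 0.673]
force: [0.3, 0.7, -6.9]
grip_width: 0.0385
```

Emit:
{"op": "move_arm", "data": {
  "targets": [
    [[-1, -25, 0], [0, 0, -0.02], 30],
    [[-2, -50, 0], [0, 0, -0.045], 30],
    [[-2, -70, 0], [0, 0, -0.045], 30],
    [[-3, -80, 0], [0, 0, -0.045], 30],
    [[-3, -83, 0], [0, 0, -0.045], 30]
  ]
}}

```text
t: 12.1
ee_pos: [0.6581, -0.0487, 0.2575]
tcp_rot: [-0.367, 0.606, -0.232, 0.667]
force: [0.1, -0.3, -7.2]
grip_width: 0.0385
```

```bash
python3 - <<'E'
from kin import *
F=np.diag([1,-1,-1.])
o=ctrl.get_obs();M=R.from_quat(o["tcp_rot"]).as_matrix()
print("heading",np.degrees(np.arctan2(M[1,0],M[0,0])),"lean",np.degrees(np.arccos(-M[2,0])),"roll z",M[2,2])
turn(orient(-77.2,50.3)@F);print(o["joints"].round(2),o["grip_width"])
print("delta",((np.array([.6605,-.0449,.112])-o["ee_pos"])*1000).round(1))
E
```

```text
heading -78.06921968243681 lean 50.415833685572395 roll z -0.0033519952760527882
pos [ 0.6581 -0.0487  0.2575] F [ 0.1 -0.3 -7.2] turn [ 0.003 -0.003  0.012] deg 0.7
[ 0.13  0.69 -0.76  1.65  1.23  1.61 -0.78] 0.03852946131871381
delta [   2.4    3.8 -145.5]
```

Emit:
{"op": "move_arm", "data": {
  "targets": [
    [[2, 4, -15], [0, 0, 0.012], 30],
    [[2, 4, -40], [0, 0, 0.012], 30],
    [[2, 4, -65], [0, 0, 0.012], 30],
    [[2, 4, -90], [0, 0, 0.012], 30],
    [[2, 4, -110], [0, 0, 0.012], 30]
  ]
}}

```text
t: 12.6
ee_pos: [0.6595, -0.0425, 0.1442]
tcp_rot: [-0.372, 0.604, -0.226, 0.668]
force: [-0.4, 0.1, -7.6]
grip_width: 0.0384
```

Emit:
{"op": "move_arm", "data": {
  "targets": [
    [[0, 0, -15], [0, 0, 0], 30],
    [[0, 0, -28], [0, 0, 0], 30],
    [[0, 0, -34], [0, 0, 0], 30],
    [[0, 0, -34], [0, 0, 0], 30],
    [[0, 0, -34], [0, 0, 0], 30]
  ]
}}

```text
t: 13.1
ee_pos: [0.6601, -0.0424, 0.1111]
tcp_rot: [-0.372, 0.603, -0.226, 0.669]
force: [0.8, -0.4, -6.4]
grip_width: 0.0381
```

```bash
python3 - <<'E'
from kin import *
F=np.diag([1,-1,-1.])
o=ctrl.get_obs();M=R.from_quat(o["tcp_rot"]).as_matrix()
turn(orient(-77.2,50.3)@F);print(o["joints"].round(2),o["grip_width"])
print("delta",((np.array([.6605,-.0449,.112])-o["ee_pos"])*1000).round(1))
s,ds=ctrl.grab_frame("side");np.savez("pics/s8.npz",im=s,d=ds)
t,dt=ctrl.grab_frame("top");np.savez("pics/t8.npz",im=t,d=dt)
w,dw=ctrl.grab_frame("wrist");np.savez("pics/w8.npz",im=w,d=dw,p=o["ee_pos"],q=o["tcp_rot"])
cv2.imwrite("pics/s8.png",np.hstack([cv2.resize(s[90:270,240:400],None,fx=2.5,fy=2.5,interpolation=2),cv2.resize(t[140:230,290:370],(400,450),interpolation=2)]))
cv2.imwrite("pics/w8.png",w)
E
```

```text
pos [ 0.6601 -0.0424  0.1111] F [ 0.8 -0.4 -6.4] turn [ 0.001 -0.004 -0.003] deg 0.3
[ 0.07  0.89 -0.68  1.7   1.35  1.51 -0.98] 0.038115438016072055
delta [ 0.4 -2.5  0.9]
```

View pics/s8.png

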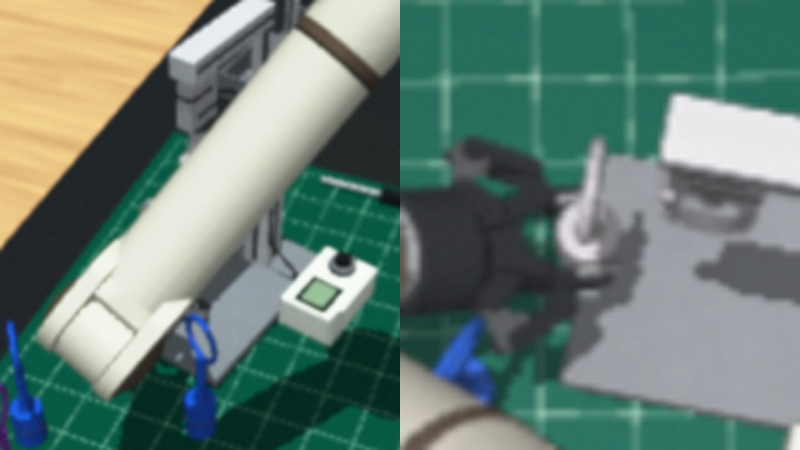

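View pics/w8.png

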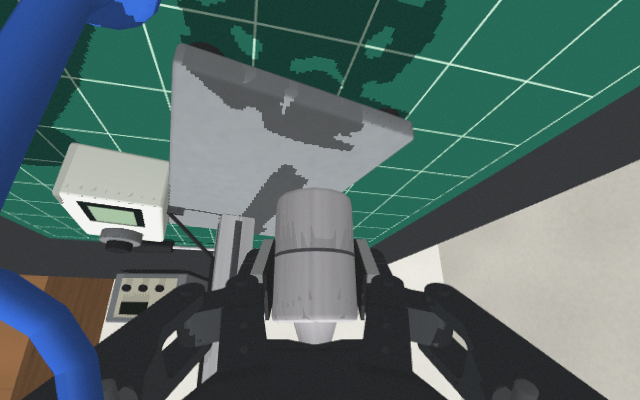

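The top crop shows the ring at about (328,178) in the full image, square in front of the hook at (350,178). I'll measure the ring against the hook.

```bash
python3 - <<'E'
from kin import *
y=np.radians(-12);Ry=np.array([[np.cos(y),-np.sin(y)],[np.sin(y),np.cos(y)]]);O=np.array([.643,-.099])
t=np.load("pics/t8.npz");P,uv=cloud(cam("top"),t["d"]);k=t["im"][uv[:,1],uv[:,0]].astype(int)
S=np.c_[(P[:,:2]-O)@Ry,P[:,2]]
m=(abs(S[:,0])<.05)&(abs(S[:,1]-.065)<.02)&(S[:,2]>.2)&(S[:,2]<.31)
q=S[m];print("ring",len(q),q.mean(0).round(4),q.min(0).round(4),q.max(0).round(4))
w,V=np.linalg.eigh(np.cov(q[:,:2].T));print(np.degrees(np.arctan2(V[1,1],V[0,1])))
w,V=np.linalg.eigh(np.cov(q[:,1:].T));print("tilt yz",V[:,1])
m=(abs(S[:,0])<.05)&(abs(S[:,1])<.04)&(S[:,2]>.2)&(S[:,2]<.345)
q=S[m];print("hook",len(q),q.mean(0).round(4),q.min(0).round(4),q.max(0).round(4))
E
```

```text
ring 65 [-0.      0.0672  0.2683] [-0.0283  0.0634  0.2019] [0.0332 0.0733 0.2898]
-178.30632604488898
tilt yz [0.02375475 0.99971782]
hook 99 [-0.0022  0.0013  0.2794] [-0.0083 -0.0265  0.2408] [0.0052 0.0286 0.3381]
```

Emit:
{"op": "move_arm", "data": {
  "targets": [
    [[-2, -10, 1], [0, 0, 0], 30],
    [[-5, -22, 1], [0, 0, 0], 30],
    [[-7, -34, 1], [0, 0, 0], 30],
    [[-9, -44, 1], [0, 0, 0], 30],
    [[-11, -53, 1], [0, 0, 0], 30]
  ]
}}

```text
t: 13.75
ee_pos: [0.6488, -0.097, 0.1126]
tcp_rot: [-0.371, 0.603, -0.226, 0.669]
force: [-0.0, 1.1, -7.2]
grip_width: 0.0386
```

```bash
python3 - <<'E'
from kin import *
o=ctrl.get_obs();print(o["ee_pos"],o["force"]);turn(orient(-77.2,50.3)@np.diag([1,-1,-1.]))
y=np.radians(-12);Ry=np.array([[np.cos(y),-np.sin(y)],[np.sin(y),np.cos(y)]]);O=np.array([.643,-.099])
print("eye stand",((o["ee_pos"]+[-.004,.0095,.171])[:2]-O)@Ry,o["ee_pos"][2]+.171)
t,d=ctrl.grab_frame("top");cv2.imwrite("pics/t9.png",cv2.resize(t[140:230,290:390],(800,720),interpolation=2)[:600])
E
```

```text
[ 0.64883163 -0.09695654  0.11259491] [-0.03507901  1.11822836 -7.24183926]
pos [ 0.6488 -0.097   0.1126] F [-0.   1.1 -7.2] turn [ 0.001 -0.003 -0.002] deg 0.2
eye stand [-0.00060841  0.01167203] 0.28359490810945276
```

View pics/t9.png

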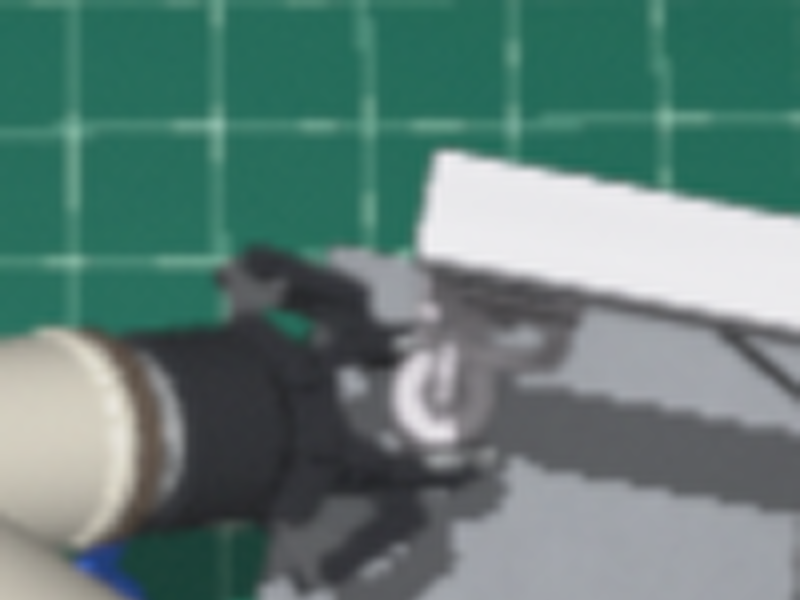

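The ring is past the nose and the gate gives about 1 N. I'll push on until it is above the seat.

Emit:
{"op": "move_arm", "data": {
  "targets": [
    [[-1, -5, 0], [0, 0, 0], 30],
    [[-2, -9, 0], [0, 0, 0], 30],
    [[-3, -13, 0], [0, 0, 0], 30],
    [[-3, -15, 0], [0, 0, 0], 30],
    [[-3, -15, 0], [0, 0, 0], 30]
  ]
}}

```text
t: 14.3
ee_pos: [0.6449, -0.1142, 0.1122]
tcp_rot: [-0.371, 0.604, -0.227, 0.668]
force: [-0.2, 0.4, -9.3]
grip_width: 0.0384
```

```bash
python3 - <<'E'
from kin import *
o=ctrl.get_obs();print(o["ee_pos"],o["force"])
y=np.radians(-12);Ry=np.array([[np.cos(y),-np.sin(y)],[np.sin(y),np.cos(y)]]);O=np.array([.643,-.099])
print("eye stand",((o["ee_pos"]+[-.004,.0095,.171])[:2]-O)@Ry,o["ee_pos"][2]+.171)
t,d=ctrl.grab_frame("top");cv2.imwrite("pics/t10.png",cv2.resize(t[165:215,320:380],(720,600),interpolation=2))
P,uv=cloud(cam("top"),d)
S=np.c_[(P[:,:2]-O)@Ry,P[:,2]]
m=(abs(S[:,0])<.04)&(abs(S[:,1])<.035)&(S[:,2]>.2)&(S[:,2]<.345)
for a,b in zip(uv[m],S[m].round(3)):
    if b[0]<-.012:print(a,b)
E
```

```text
[ 0.64493435 -0.11419663  0.11224752] [-0.17515225  0.42636198 -9.298644  ]
eye stand [-0.00083612 -0.00600162] 0.2832475208676049
[352 186] [-0.013 -0.004  0.281]
[352 187] [-0.015 -0.004  0.281]
[353 187] [-0.014 -0.007  0.277]
[351 188] [-0.017 -0.002  0.273]
[352 188] [-0.017 -0.005  0.275]
[353 188] [-0.017 -0.008  0.277]
[351 189] [-0.02  -0.003  0.274]
[352 189] [-0.02  -0.005  0.276]
[353 189] [-0.02  -0.008  0.276]
[351 190] [-0.023 -0.003  0.272]
[352 190] [-0.022 -0.006  0.27 ]
[353 190] [-0.02  -0.009  0.265]
[351 191] [-0.024 -0.004  0.266]
[352 191] [-0.024 -0.007  0.267]
[351 192] [-0.027 -0.004  0.267]
[352 192] [-0.026 -0.007  0.264]
[351 193] [-0.028 -0.005  0.256]
[352 193] [-0.027 -0.008  0.25 ]
```

View pics/t10.png

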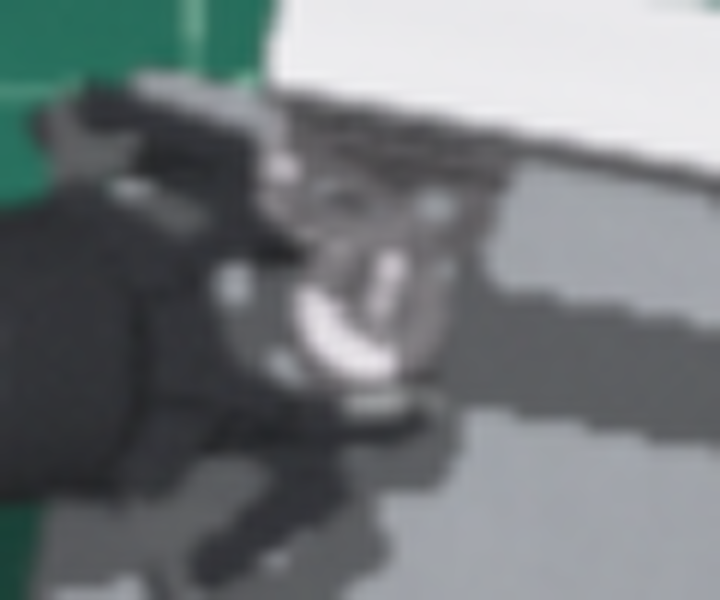

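The ring plane is at stand y ≈ -5 mm, inside the hook and past the gate. I'll ease it back 4 mm and lower it.

Emit:
{"op": "move_arm", "data": {
  "targets": [
    [[1, 4, -2], [0, 0, 0], 30],
    [[1, 4, -8], [0, 0, 0], 30],
    [[1, 4, -14], [0, 0, 0], 30],
    [[1, 4, -20], [0, 0, 0], 30],
    [[1, 4, -24], [0, 0, 0], 30]
  ]
}}

```text
t: 14.85
ee_pos: [0.6459, -0.1102, 0.0877]
tcp_rot: [-0.371, 0.604, -0.228, 0.668]
force: [-0.5, 0.3, -6.4]
grip_width: 0.0387
```

```bash
python3 - <<'E'
from kin import *
o=ctrl.get_obs();print(o["ee_pos"],o["force"])
y=np.radians(-12);Ry=np.array([[np.cos(y),-np.sin(y)],[np.sin(y),np.cos(y)]]);O=np.array([.643,-.099])
print("eye stand",((o["ee_pos"]+[-.004,.0095,.171])[:2]-O)@Ry,o["ee_pos"][2]+.171)
E
```

```text
[ 0.64594102 -0.1101912   0.08767276] [-0.5480316   0.26197005 -6.42930244]
eye stand [-0.00068422 -0.00187441] 0.25867275855414695
```

Emit:
{"op": "move_arm", "data": {
  "targets": [
    [[0, 1, -1], [0, 0, 0], 30],
    [[0, 1, -2], [0, 0, 0], 30],
    [[0, 1, -3], [0, 0, 0], 30],
    [[0, 1, -4], [0, 0, 0], 30],
    [[0, 1, -5], [0, 0, 0], 30]
  ]
}}

```text
t: 15.35
ee_pos: [0.6461, -0.1092, 0.0828]
tcp_rot: [-0.371, 0.604, -0.228, 0.668]
force: [0.4, -0.2, -6.5]
grip_width: 0.0384
```

Emit:
{"op": "move_arm", "data": {
  "targets": [
    [[0, 0, -0.5], [0, 0, 0], 30],
    [[0, 0, -1], [0, 0, 0], 30],
    [[0, 0, -1.5], [0, 0, 0], 30],
    [[0, 0, -2], [0, 0, 0], 30],
    [[0, 0, -2], [0, 0, 0], 30]
  ]
}}

```text
t: 15.85
ee_pos: [0.6464, -0.1095, 0.0816]
tcp_rot: [-0.371, 0.603, -0.228, 0.668]
force: [0.4, 0.7, -1.7]
grip_width: 0.0382
```

Emit:
{"op": "move_arm", "data": {
  "targets": [
    [[0, 0, -0.5], [0, 0, 0], 30],
    [[0, 0, -0.5], [0, 0, 0], 30],
    [[0, 0, -0.5], [0, 0, 0], 30],
    [[0, 0, -0.5], [0, 0, 0], 30],
    [[0, 0, -0.5], [0, 0, 0], 30]
  ]
}}

```text
t: 16.35
ee_pos: [0.6466, -0.1096, 0.0816]
tcp_rot: [-0.371, 0.603, -0.229, 0.668]
force: [-0.6, -0.0, -0.4]
grip_width: 0.0389
```

```bash
python3 - <<'E'
from kin import *
o=ctrl.get_obs();print(o["ee_pos"],o["force"])
t,d=ctrl.grab_frame("top");cv2.imwrite("pics/t11.png",cv2.resize(t[165:215,320:380],(720,600),interpolation=2))
w,dw=ctrl.grab_frame("wrist");cv2.imwrite("pics/w11.png",w)
s,dw=ctrl.grab_frame("side");cv2.imwrite("pics/s11.png",s)
E
```

```text
[ 0.64658659 -0.10964374  0.08156034] [-0.61174619 -0.02555331 -0.35130262]
```

View pics/t11.png

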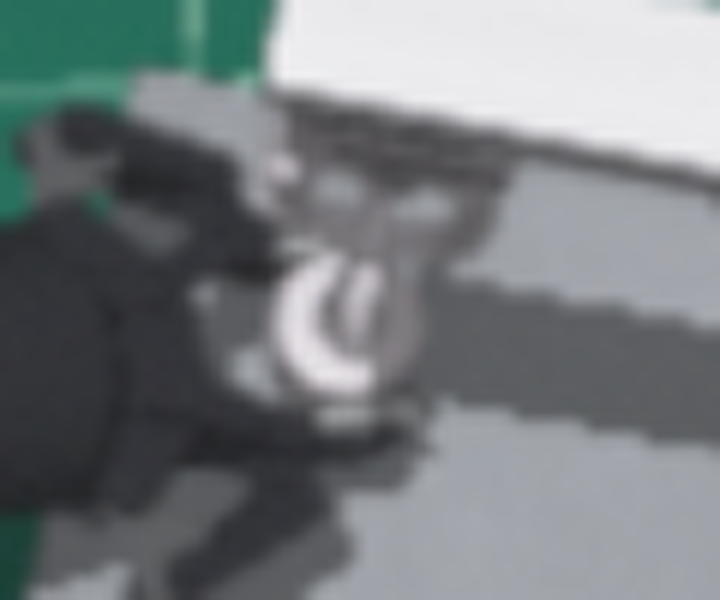

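View pics/s11.png

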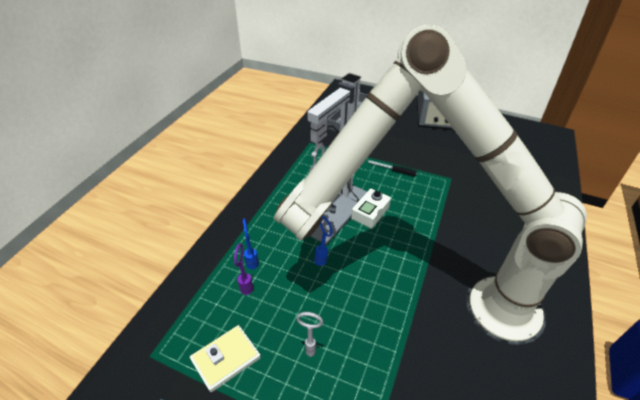

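Fz is about 0, so the mass rests in the hook, and the ring is within the closed hook outline at (350,185) in the top view. I'll open gently.

Emit:
{"op": "move_arm", "data": {
  "targets": [
    [[0, 0, 0], [0, 0, 0], 38.5],
    [[0, 0, 0], [0, 0, 0], 40],
    [[0, 0, 0], [0, 0, 0], 41],
    [[0, 0, 0], [0, 0, 0], 42],
    [[0, 0, 0], [0, 0, 0], 43]
  ],
  "newtons": 20
}}

```text
t: 17.0
ee_pos: [0.6467, -0.1097, 0.0816]
tcp_rot: [-0.371, 0.603, -0.229, 0.668]
force: [0.2, -0.9, 0.3]
grip_width: 0.0431
```

Emit:
{"op": "move_arm", "data": {
  "targets": [
    [[0, 0, 0], [0, 0, 0], 46],
    [[0, 0, 0], [0, 0, 0], 50],
    [[0, 0, 0], [0, 0, 0], 54],
    [[0, 0, 0], [0, 0, 0], 58],
    [[0, 0, 0], [0, 0, 0], 62]
  ]
}}

```text
t: 17.5
ee_pos: [0.6467, -0.1096, 0.0817]
tcp_rot: [-0.371, 0.603, -0.229, 0.668]
force: [0.4, 0.6, 0.6]
grip_width: 0.062
```

```bash
python3 - <<'E'
from kin import *
o=ctrl.get_obs();print(o["ee_pos"],o["force"],o["grip_width"])
w,dw=ctrl.grab_frame("wrist");cv2.imwrite("pics/w12.png",w)
E
```

```text
[ 0.64671822 -0.10964359  0.08167493] [0.38038413 0.56754488 0.61736551] 0.06200811464609501
```

View pics/w12.png

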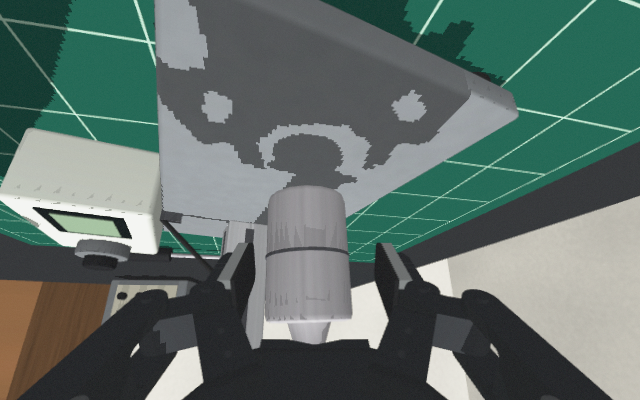

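The mass hangs free between the pads at (308,255). I'll back out along the tool axis, then shift away from the blue look-alike and rise.

Emit:
{"op": "move_arm", "data": {
  "targets": [
    [[-2, 9, 8], [0, 0, 0], 62],
    [[-4, 20, 17], [0, 0, 0], 62],
    [[-7, 32, 27], [0, 0, 0], 62],
    [[-9, 42, 36], [0, 0, 0], 62],
    [[-11, 50, 43], [0, 0, 0], 62]
  ]
}}

```text
t: 18.05
ee_pos: [0.636, -0.0575, 0.1261]
tcp_rot: [-0.372, 0.602, -0.228, 0.669]
force: [0.1, 0.0, -0.2]
grip_width: 0.0618
```

Emit:
{"op": "move_arm", "data": {
  "targets": [
    [[8, 10, 8], [0, 0, 0], 55],
    [[16, 20, 16], [0, 0, 0], 40],
    [[22, 28, 30], [0, 0, 0], 25],
    [[25, 30, 50], [0, 0, 0], 20],
    [[25, 30, 80], [0, 0, 0], 20]
  ]
}}

```text
t: 18.55
ee_pos: [0.6605, -0.0267, 0.2059]
tcp_rot: [-0.372, 0.603, -0.227, 0.668]
force: [-0.6, -1.0, 1.0]
grip_width: 0.0202
```

Emit:
{"op": "move_arm", "data": {
  "targets": [
    [[0, 0, 40], [0, 0, 0], 20],
    [[0, 10, 80], [0, 0, 0], 20],
    [[0, 40, 110], [0, 0, 0], 20],
    [[0, 80, 120], [0, 0, 0], 20],
    [[0, 110, 120], [0, 0, 0], 20]
  ]
}}

```text
t: 19.05
ee_pos: [0.6605, 0.0861, 0.3297]
tcp_rot: [-0.371, 0.602, -0.227, 0.67]
force: [0.7, 0.5, 0.1]
grip_width: 0.02
```

```bash
python3 - <<'E'
from kin import *
o=ctrl.get_obs();print(o["ee_pos"],o["force"],o["t"])
s,ds=ctrl.grab_frame("side");cv2.imwrite("pics/s13.png",s);np.savez("pics/s13.npz",im=s,d=ds)
t,dt=ctrl.grab_frame("top");cv2.imwrite("pics/t13.png",t);np.savez("pics/t13.npz",im=t,d=dt)
E
```

```text
[0.66047833 0.08611815 0.32968823] [0.70530097 0.52758454 0.10553029] 19.05
```

View pics/s13.png

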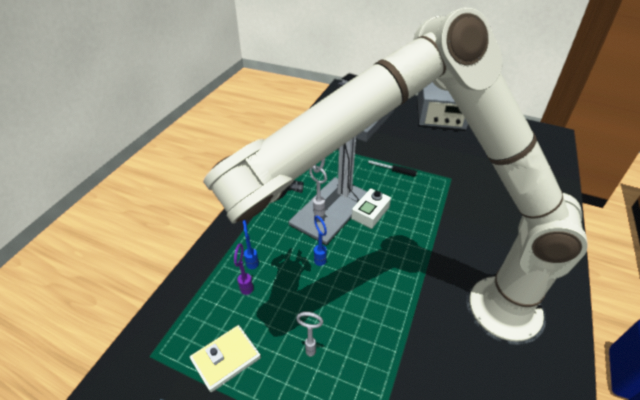

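View pics/t13.png

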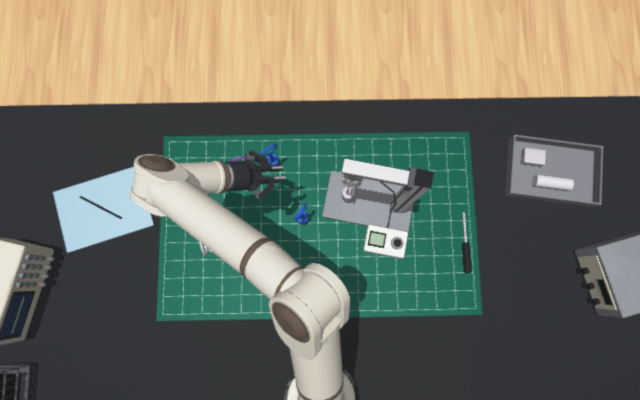

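The large mass hangs at side (319,195), top (348,190). Everything else looks unmoved. I'll let a second pass, then take a close look with the wrist camera.

Emit:
{"op": "move_arm", "data": {
  "targets": [
    [[0, 20, -10], [0, 0, 0], 0],
    [[0, 40, -20], [0, 0, 0], 0],
    [[0, 50, -20], [0, 0, 0], 0],
    [[0, 50, -20], [0, 0, 0], 0],
    [[0, 50, -20], [0, 0, 0], 0]
  ]
}}

```text
t: 19.65
ee_pos: [0.6598, 0.1391, 0.3073]
tcp_rot: [-0.373, 0.602, -0.224, 0.669]
force: [0.5, -0.0, -0.2]
grip_width: -0.0001
```

```bash
python3 - <<'E'
from kin import *
o=ctrl.get_obs();c=cam("wrist",o)
w,d=ctrl.grab_frame("wrist");w=w.copy();cv2.imwrite("pics/w14.png",cv2.rotate(w,cv2.ROTATE_180))
y=np.radians(-12);Ry=np.array([[np.cos(y),-np.sin(y)],[np.sin(y),np.cos(y)]]);O=np.array([.643,-.099])
def rep(n,c,im,d):
    P,uv=cloud(c,d);S=np.c_[(P[:,:2]-O)@Ry,P[:,2]]
    for nm,lo,hi in(("cyl",.056,.112),("stem",.12,.18),("ring",.19,.235),("hook",.24,.33)):
        m=(abs(S[:,0])<.045)&(abs(S[:,1])<.045)&(S[:,2]>lo)&(S[:,2]<hi);q=S[m]
        if len(q):print(n,nm,len(q),q.mean(0).round(4),q.min(0).round(4),q.max(0).round(4))
rep("wrist",c,w,d)
for n in("side","top"):
    im,d=ctrl.grab_frame(n);rep(n,cam(n),im,d)
    a=np.load(f"pics/{n}0.npz")["im"]
    if n=="side":
        for nm,b in(("small",(290,305,330,362)),("foam",(185,320,265,392)),("driver",(365,155,420,178)),("purple",(232,262,256,298)),("blueB",(312,240,330,268))):
            x=cv2.absdiff(im,a)[b[1]:b[3],b[0]:b[2]];print(nm,"mean diff",x.mean().round(2),x.max())
        cv2.imwrite("pics/s14.png",cv2.resize(im[130:250,280:400],(600,600),interpolation=2))
    else:
        for nm,b in(("driver",(455,205,478,280)),("foam",(155,165,212,215))):
            x=cv2.absdiff(im,a)[b[1]:b[3],b[0]:b[2]];print(nm,"mean diff",x.mean().round(2),x.max())
print(ctrl.get_obs()["t"])
E
```

```text
wrist cyl 811 [-0.006   0.0163  0.0854] [-0.0225 -0.0042  0.0561] [0.0173 0.0229 0.112 ]
wrist stem 331 [-0.0009  0.0057  0.1484] [-0.0093 -0.0015  0.12  ] [0.008  0.0107 0.1798]
wrist ring 420 [0.0017 0.0039 0.2102] [-0.0291 -0.0007  0.19  ] [0.0342 0.0083 0.2346]
wrist hook 786 [-0.0013  0.0075  0.2663] [-0.0245 -0.0224  0.2402] [0.0289 0.0292 0.3049]
side cyl 122 [-0.0102  0.0128  0.0883] [-0.0229 -0.006   0.0589] [0.0126 0.0219 0.1119]
side stem 68 [-0.0031  0.0036  0.1439] [-0.019  -0.0137  0.1201] [0.0093 0.0149 0.1779]
side ring 40 [-0.0091  0.002   0.2075] [-0.0278 -0.0033  0.1911] [0.014  0.0069 0.235 ]
side hook 7 [-0.0215  0.0017  0.244 ] [-0.0248 -0.0021  0.2401] [-0.0175  0.0046  0.2474]
small mean diff 21.67 92
foam mean diff 14.65 91
driver mean diff 9.19 25
purple mean diff 11.46 26
blueB mean diff 11.17 25
top cyl 61 [-0.0104  0.0001  0.0919] [-0.0213 -0.0199  0.0581] [0.0195 0.0198 0.112 ]
top stem 13 [-0.003   0.0022  0.1332] [-0.0123 -0.014   0.1207] [0.003  0.0156 0.176 ]
top ring 10 [-0.0127  0.0012  0.2138] [-0.0273 -0.0037  0.1934] [0.0164 0.0054 0.2346]
top hook 111 [-0.0036  0.001   0.2717] [-0.0236 -0.0267  0.2411] [0.0072 0.0286 0.3298]
driver mean diff 2.61 7
foam mean diff 70.78 195
19.8
```

View pics/w14.png

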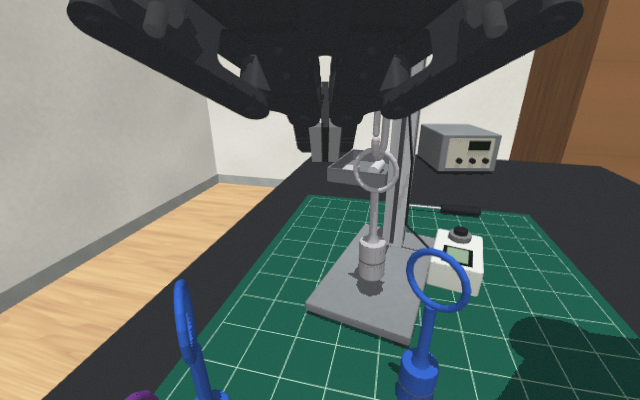

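View pics/s14.png

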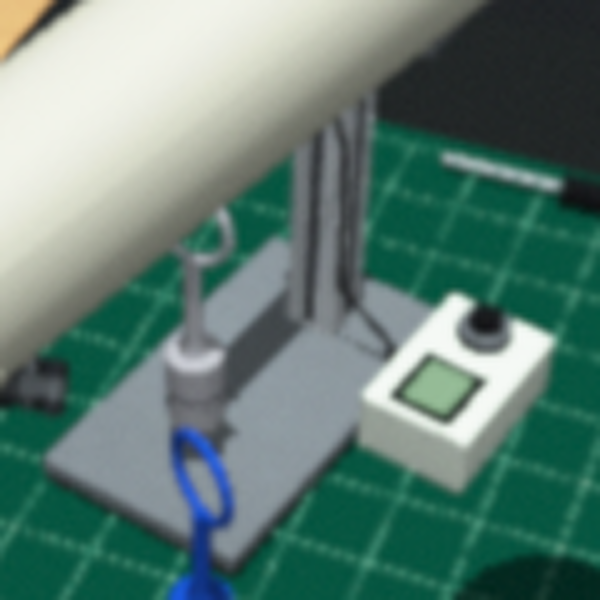

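```bash
python3 - <<'E'
import cv2,numpy as np
from h import *
w=cv2.imread("pics/w14.png");cv2.imwrite("pics/w14z.png",cv2.resize(w[90:200,330:430],(546,600),interpolation=2))
o=ctrl.get_obs();c=cam("wrist",o);w,d=ctrl.grab_frame("wrist")
y=np.radians(-12);Ry=np.array([[np.cos(y),-np.sin(y)],[np.sin(y),np.cos(y)]]);O=np.array([.643,-.099])
P,uv=cloud(c,d);S=np.c_[(P[:,:2]-O)@Ry,P[:,2]]
for lo in np.arange(.255,.33,.01):
    m=(abs(S[:,0])<.012)&(abs(S[:,1])<.045)&(S[:,2]>lo)&(S[:,2]<lo+.01)
    if m.sum():print(lo.round(3),m.sum(),"frontmost y",np.percentile(S[m,1],[50,90]).round(4),S[m,0].min().round(4),S[m,0].max().round(4))
s,_=ctrl.grab_frame("side");cv2.imwrite("pics/s15.png",s)
E
```

```text
0.255 119 frontmost y [0.0231 0.0274] -0.0059 0.0037
0.265 124 frontmost y [0.0233 0.0278] -0.0059 0.004
0.275 108 frontmost y [-0.0161  0.0271] -0.0059 0.0034
0.285 99 frontmost y [0.025  0.0275] -0.0058 0.0038
0.295 54 frontmost y [0.0263 0.0274] -0.0047 0.0024
0.305 1 frontmost y [0.024 0.024] -0.0044 -0.0044
```

View pics/w14z.png

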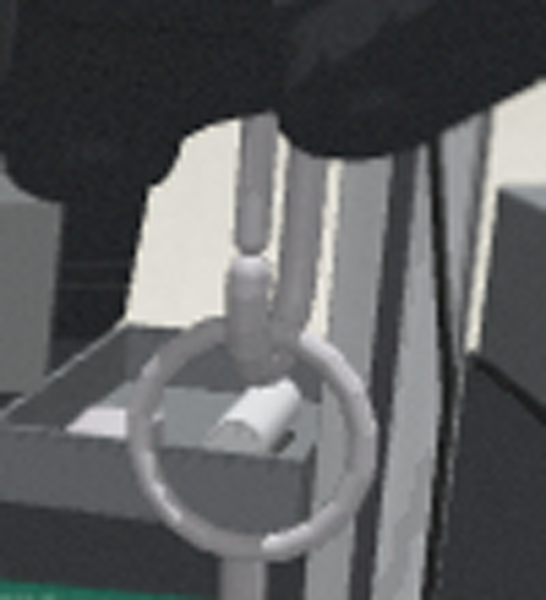

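The crop shows the gate rod meeting the nose at (250,255), with the ring inside the hook. The gate's front face is at y ≈ +27 mm all the way up, so it is shut. I'll check the small mass and foam, then hand in.

```bash
python3 - <<'E'
from h import *
c=cam("side");f,d=ctrl.grab_frame("side")
m=np.zeros(d.shape,bool);m[308:362,290:328]=1
im=f.astype(int);m&=((im.max(2)-im.min(2))<35)&(im.min(2)>75)
P,_=cloud(c,d,m)
for lo,hi in((.052,.068),(.185,.21)):
    q=P[(P[:,2]>lo)&(P[:,2]<hi)];print(q.mean(0).round(4))
a=np.load("pics/side0.npz")["im"]
for i in(a,f):
    k=cv2.inRange(i,(100,180,180),(215,255,255));k[:310]=0;k[:,:180]=0;k[:,270:]=0
    M=cv2.moments(k,True);print("foam px",M["m10"]/M["m00"],M["m01"]/M["m00"],M["m00"])
print(ctrl.close_job())
E
```

```text
[0.4769 0.3465 0.0606]
[0.4783 0.3422 0.1961]
foam px 224.95355191256832 355.65956284153003 1830.0
foam px 225.05934409161895 355.7516918271734 1921.0
the job is handed in; nothing more can be done
None
```

The load cell was zeroed first with the hook empty. The large mass now hangs in the snap hook with the gate shut behind it. The job was handed in at about 20 s of the 72 s allowed.

**What I did**
- **Zeroing:** I pressed the button to its stop, with 24 N at 6.2 mm of travel.
- **Hanging:** I gripped the larger silver mass, leaning the tool 50° from the gate side. I turned the ring 12° to line up with the hook and pushed it through the gate, which gave about 1 N. I lowered it until the hook carried the full weight, with vertical wrist force near 0, then opened gently and backed away.

**Last checks**
- **Mass:** the ring and cylinder are within about 2 mm of the seat's axis and upright. The mass showed no swing across the frames I took.
- **Gate:** its front face measures about 27 mm out along its whole length and meets the nose, so it is shut.
- **Other objects:** the small mass is within about 1 mm of where it started and the foam pad within 0.2 pixel. The screwdriver looked unchanged in both views.
- **Robot:** it stood clear, touching nothing.

**Where checks disagreed or fell short**
- The raw picture differences over the small mass and the foam pad were large. The arm and its shadow were in those views, so I relied on the position measurements instead.
- My first lean towards the hook ran into joint limits, with no contact, so I unwound it and leaned sideways instead.

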